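# Clear the kitchen timer with the pen and put the pen back in its tube

## Task

Take the order pen that was left leaning in the drinking glass and, with its writing tip, push the small recessed clear button of the sloping kitchen timer fully down and hold it there for a good second, without pressing any of the four channel keys. Then drop the pen tip-down into the narrow pen tube at the side of the order-pad tray so that it stands on the tube's floor, and leave the glass standing where it is.

Things in the scene. Friction and masses are not known exactly. Their poses are not given: they have to be found in the camera images.
- order_pen: Loose red ballpoint pen, 145 mm long, about 9 to 11 mm thick, 16 g, leaning tip-down in the glass, about 37 degrees from vertical, about 40 mm of it sticking out over the rim on the robot's side. Origin halfway along it, 4 mm to one side of the centre line; +y points along the pen to the writing tip.
- pen_tip (a point): Centre of the pen's writing tip, on the centre line; the last 20 mm taper from 9 mm to 4 mm and less. +y points out of the tip along the pen.
- pen_tail (a point): Centre of the pen's other, blunt end (the end with the clip, uppermost at the start), on the centre line.
- glass: Loose clear drinking glass, 81 mm wide at the rim, 68 mm at the foot, 93 mm high, inner floor at 10 mm, wall 3 mm, empty but for the pen. Origin at the centre of its underside; z up.
- timer: Fixed kitchen timer, 150 mm wide, about 108 mm deep and 72 mm high, a flat unit on a steel easel whose face slopes 26 degrees from level towards the robot's side. Origin under its middle on the counter; its front looks along its -x; z up.
- recess_mouth (a point): Centre of the round mouth of the recess in the lower right corner of the timer's face, at the top of a steel bezel (21 mm across, 1.5 mm proud). Bore 13 mm. Its +z is the face's outward normal, +x runs up the slope, +y to the left. The button's top lies 7.5 mm below this point.
- button_top (a point): Centre of the top of the clear button, a white disc 11 mm across at the bottom of the recess; it moves with the button. Axes as recess_mouth.
- clear_button (a joint): Clear button: 0 as it rests, 0.004 m fully down; springs back (about 4 N fully down).
- channel_key_1 (a joint): Leftmost of the four grey channel keys (20 x 13 mm, 4 mm proud, in a row across the middle of the face, 28 mm up the slope from the recess): 0 up, 0.003 m pressed; springs back.
- channel_key_2 (a joint): Second channel key from the left, the same.
- channel_key_3 (a joint): Third channel key from the left, the same.
- channel_key_4 (a joint): Rightmost channel key, the same; directly up the slope from the recess.
- order_tray: Fixed sheet-steel order-pad tray, 132 x 102 x 16 mm, with the pad in it and the pen tube at its left (+y) side. Origin under the middle of the tray; z up.
- pen_sleeve: The pen tube, fixed to the tray: round steel, 26 mm outside, 21 mm bore, 105 mm long, closed floor 3 mm thick, leaning 18 degrees with its mouth towards the tray's front (-x). Origin at the centre of its underside; +z along the tube to its mouth.
- sleeve_mouth (a point): Centre of the tube's open mouth, about 106 mm above the counter; +z points out of the tube.
Things that resemble listed ones, but are neither listed nor needed, are in the scene too. Of the things shaped like the glass, the clear one is meant.

How it is judged:
On the way:
1. the pen's tip has the clear button fully down (over 3 mm of 4) for 0.6 s (value of joint clear_button above 0.003 m and distance between pen_tip and button_top below 0.008 m), for 0.6 s.
At the end, for the whole second after the job is handed in: The pen stands at rest in the pen tube, tip down on its floor (within 9 mm of it, inside the bore, within 0.2 rad of the tube's axis); the clear button is up again; the glass is upright and within 50 mm of where it stood (z of pen_tip in the frame of pen_sleeve between -0.002 and 0.012 m and x of pen_tip in the frame of pen_sleeve between -0.013 and 0.013 m and y of pen_tip in the frame of pen_sleeve between -0.013 and 0.013 m and angle between the y axis of order_pen and the z axis of pen_sleeve, either way round below 0.2 rad and linear speed of order_pen below 0.03 m/s and value of joint clear_button below 0.001 m and angle between glass's own z axis and vertical below 0.1 rad and distance of glass from where it was at the start of the episode below 0.05 m); the robot touches nothing.
It fails at once if channel key 1 was pressed by more than 2 mm (value of joint channel_key_1 above 0.002 m).
It fails at once if channel key 2 was pressed by more than 2 mm (value of joint channel_key_2 above 0.002 m).
It fails at once if channel key 3 was pressed by more than 2 mm (value of joint channel_key_3 above 0.002 m).
It fails at once if channel key 4 was pressed by more than 2 mm (value of joint channel_key_4 above 0.002 m).
It fails at once if the glass was knocked over (angle between glass's own z axis and vertical above 0.6 rad).
It also fails if it takes over 61 s, if anything falls off the work surface, if the arm or the gripper's body presses on something with over 40 N, if the wrist force passes 120 N, or if a joint passes its speed limit or range.

## Robot

A 6-joint arm with a two-finger parallel gripper is mounted at the origin on a cart in front of the work surface, level with it; the furniture and walls round the work are solid. World frame = base frame: x ahead of the robot, y to its left, z up, the work surface at z = 0. Lengths are in m, angles in rad, forces in N, time in s.
With the tool pointing down it reaches from about 0.375 to 0.975 m from the base axis. Payload 3.8 kg.
Tool frame: the origin (TCP) lies midway between the tips of the shut fingers; the grasp point (between the pads) lies 19 mm behind it; x points along the fingers, z is the direction in which the jaws open and shut, and the axes are right-handed (so a half turn about x gives the same grasp; the last joint's range is limited). The gripper opens to 85 mm and grips with 20 to 120 N. Pads are 22 mm wide; open, the fingers measure 114 mm over their backs; the gripper's body (76 mm by 85 mm) begins 54 mm behind the grasp point. The pads swing forward as they close: fully open they stand 13 mm farther back than shut.
Start: joints at [1.149, 0.264, 1.604, -0, 1.274, -0.037], TCP at [0.253, 0.626, 0.201] pointing down, gripper open.
Joint ranges: [-2.63, 2.63], [-0.94, 2.18], [0.31, 2.57], [-1.31, 4.45], [0, 2.66], [-2.55, 2.55]. Speed limits (rad/s): [2.57, 2.57, 3.14, 3.14, 3.14, 3.14].

## Interface

Orientations are given as a rotation vector (axis times angle).
In Python, from workcell import * gives the robot as it stands. The module is installed in compiled form; this text tells all that it offers.
- The arm moves only by the tool carry_out, never from a script. Its arguments are lists of equal length, an entry for each row: "offset": the shift along the tool's x, y, z in cm, a list of three; "delta_rot": the turn, a rotation vector about the tool's x, y, z in degrees, a list of three. A call has exactly 5 rows; each row shifts and turns the commanded pose from where the row before left it, along the tool's axes as they then stand; what a row does not reach is not made up. A row lasts 1/12 s, in which the tool goes at most 41.7 mm and 7.16 degrees, less where a joint would pass 70% of its speed; a pose out of reach is approached as far as the arm can. A call is refused whole if a number of a shift passes 4.17 or a number of a turn 7.16, either way. A call with a gripper value outside its range is refused whole. "fingers" is the opening, from -1 (shut) to 1 (fully open), set as the call begins (left out, the last holds). The fingers move at their own pace and stop on an object; "newtons" is the grip in N (left out, the last holds). Time passes only in rows, so rows that do not move let the fingers close, or fill a call up. It gives the time, the measured TCP pose, the force and the opening at its end, in the units of the state.
- read_state(): the state, without advancing time (a new reading comes with each control period).
- read_camera(name): name is "scene" or "top" or "wrist"; returns (picture, depth): 400x640x3 uint8, red, green, blue; 400x640 float32, m along the optical axis (not along the pixel's ray), 0 where there is no reading.
- get_calibration(name): a dict with "fx", "fy", "cx", "cy" (pixels), "distortion" ([k1, k2, p1, p2, k3] as OpenCV has them; the pictures are not rectified), "R" (3x3) and "t" (3): a world point X has camera coordinates R X + t; the wrist camera has in their place "mount" (4x4, takes a point from camera to tool coordinates, whose origin is the TCP and whose axes are the tool frame's). Camera axes: x right, y down, z forward; pixel columns grow to the right and rows downward; lengths in m; the calibration is good to about 2 mm. A picture is of the moment at which its call begins: read the wrist's pose just before it. get_calibration takes no time and is no camera call.
- finish_job(): hands the job in, once; it reports no verdict.
The state is a dict: "time": time; "q": joint angles; "joint_vel": joint speeds; "joint_torque": joint torques, N m; "tool_pos": TCP position; "tcp_rot": TCP orientation; "wrist_force": force on the tool from outside, world axes, zero at the start; "torque": the same for the moment, N m; "width": opening from 0.0 (shut) to 1.0 (fully open).
Only numpy, scipy, OpenCV 4.12 (cv2) and the standard library are available. Lean on these libraries where they do the work, as an engineer would, in place of code of your own. Each camera call takes 0.05 s, during which the arm holds its last target. There are 200 camera calls.

## Working session

There is one attempt and no reset: what is moved stays moved. The work goes in short steps, Python scripts to look and compute and a tool call to move; the robot and the scene stay as the last step left them, time stands still between calls to the robot, and variables do not carry over. Pictures are saved under pics/ and viewed, about 8 in all and at most 12, crops included, and the job is handed in when it is done.

Besides the shell and the picture viewer there is one more tool, called after "Emit:" as name(argument=value, ...), one argument or row to a line, values as JSON. carry_out: Moves the arm, as the interface text tells. Its arguments: {"type":"object","properties":{"offset":{"type":"array"},"delta_rot":{"type":"array"},"fingers":{"type":"number"},"newtons":{"type":"number"}},"required":["offset","delta_rot"]}

```bash
mkdir -p pics; python3 - <<'E'
from workcell import *
import cv2,numpy as np
s=read_state(); print(s)
for n in ("scene","top"):
    im,d=read_camera(n); np.savez(n+"0.npz",im=im,d=d)
    cv2.imwrite(f"pics/{n}0.png",im[:,:,::-1])
for n in ("scene","top","wrist"): print(n,get_calibration(n))
E
```

```text
{'time': 0.0, 'q': array([ 1.14908841e+00,  2.64797685e-01,  1.60542749e+00,  9.42851238e-06,
        1.27365934e+00, -3.69102050e-02]), 'joint_vel': array([-2.95615275e-04,  3.68343465e-04,  6.65011762e-04, -3.36486848e-04,
        3.18956947e-04, -2.30413165e-05]), 'joint_torque': array([-5.43666611e-04, -5.15119743e+01, -3.67313004e+01,  7.89721116e-05,
        1.32497092e-02, -1.71491740e-05]), 'tool_pos': array([0.25304723, 0.62489467, 0.19970319]), 'tcp_rot': array([-0.92249963,  1.36902217,  0.92051736]), 'wrist_force': array([-8.41587362e-03, -1.35093255e-01, -3.12399114e-05]), 'torque': array([ 4.33854143e-02,  1.68448283e-06, -2.03928131e-02]), 'width': 0.9998506557597409}
scene {'fx': 386.3753624264468, 'fy': 386.3753624264468, 'cx': 319.00046212674624, 'cy': 203.7465233414944, 'distortion': array([-0.07479492,  0.        ,  0.        ,  0.        ,  0.        ]), 'R': array([[-6.90903530e-01,  7.22946652e-01,  6.70813819e-04],
       [ 5.80366808e-01,  5.55196044e-01, -5.95761463e-01],
       [-4.31076188e-01, -4.11224380e-01, -8.03161148e-01]]), 't': array([ 0.49649704, 
[... 275 characters left out ...]
,
       [-0.98325643,  0.00280571, -0.18220573],
       [ 0.18214976, -0.01403966, -0.98317056]]), 't': array([-0.18419313,  0.56855927,  1.19860048])}
wrist {'fx': 306.4350948114718, 'fy': 306.4350948114718, 'cx': 318.75033632829667, 'cy': 196.39056772603692, 'distortion': array([-0.02857325,  0.        ,  0.        ,  0.        ,  0.        ]), 'mount': array([[ 3.27192140e-04, -2.64067448e-01,  9.64504161e-01,
        -1.72477688e-01],
       [ 4.88381712e-04, -9.64504055e-01, -2.64067584e-01,
         6.67856567e-02],
       [ 9.99999827e-01,  5.57447031e-04, -1.86612434e-04,
        -2.40818083e-04],
       [ 0.00000000e+00,  0.00000000e+00,  0.00000000e+00,
         1.00000000e+00]])}
```

View pics/scene0.png

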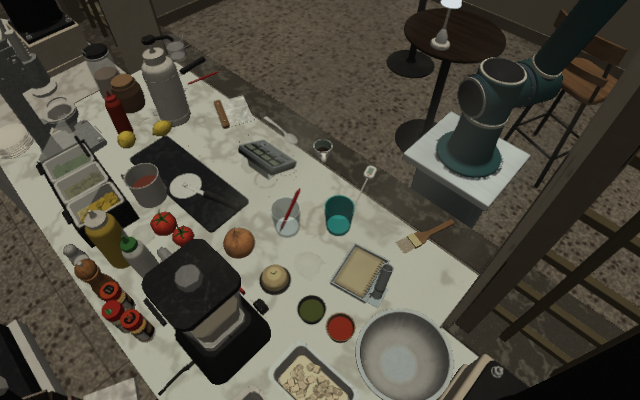

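View pics/top0.png

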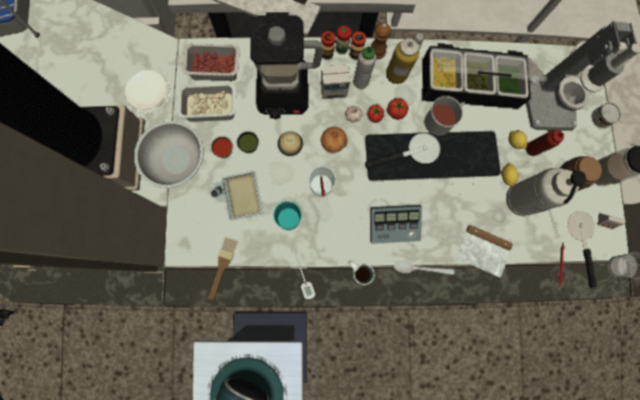

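```bash
cat > h.py <<'E'
import numpy as np,cv2
from scipy.spatial.transform import Rotation as Ro
from workcell import *
def cam(n,st=None):
    c=get_calibration(n); K=np.array([[c['fx'],0,c['cx']],[0,c['fy'],c['cy']],[0,0,1]])
    if n=="wrist":
        T=np.eye(4);T[:3,:3]=Ro.from_rotvec(st['tcp_rot']).as_matrix();T[:3,3]=st['tool_pos']
        M=T@c['mount'];R=M[:3,:3].T;t=-R@M[:3,3]
    else: R,t=c['R'],c['t']
    return K,c['distortion'],R,t
def ray(C,uv):
    K,D,R,t=C; p=cv2.undistortPoints(np.array(uv,float).reshape(-1,1,2),K,D)[:,0]
    d=np.c_[p,np.ones(len(p))]@R; return -R.T@t,d   # d scaled: depth multiplies
def pts(C,uv,dep):
    o,d=ray(C,uv); return o+d*np.asarray(dep).reshape(-1,1)
def onz(C,uv,z):
    o,d=ray(C,uv); return o+d*((z-o[2])/d[:,2:3])
def proj(C,X):
    K,D,R,t=C; return cv2.projectPoints(np.array(X,float).reshape(-1,3),cv2.Rodrigues(R)[0],t,K,D)[0][:,0]
def tri(C1,a,C2,b):
    o1,d1=ray(C1,a);o2,d2=ray(C2,b);r=[]
    for x,y in zip(d1,d2):
        s=np.linalg.lstsq(np.c_[x,-y],o2-o1,rcond=None)[0]
        p,q=o1+s[0]*x,o2+s[1]*y; r.append(np.r_[(p+q)/2,np.linalg.norm(p-q)])
    return np.array(r)
E
python3 - <<'E'
from h import *
a=np.load("scene0.npz");b=np.load("top0.npz");S=cam("scene");T=cam("top")
def rp(im,x0,x1,y0,y1):
    i=im.astype(int);m=np.zeros(im.shape[:2],bool);m[y0:y1,x0:x1]=True
    m&=(i[...,0]>i[...,1]+50)&(i[...,0]>i[...,2]+50);v,u=np.nonzero(m);return np.c_[u,v]
for n,C,z,box in (("scene",S,a,(270,310,180,235)),("top",T,b,(308,336,165,200))):
    p=rp(z['im'],*box);print(n,len(p),p.min(0),p.max(0))
    for i in np.argsort(p[:,1])[::max(1,len(p)//8)]:
        print(p[i],pts(C,p[i],[z['d'][p[i][1],p[i][0]]]).round(3))
for nm,C,uv,z in (("glass rim",T,[321,182],.093),("timer",T,[[371,206],[421,206],[371,242],[421,242]],.04),("tray",T,[[223,178],[254,173],[230,218],[260,210]],.016),("tubetop",T,[[217,189]],.1)):
    print(nm,onz(C,uv,z).round(3))
cv2.imwrite("pics/crop.png",np.hstack([cv2.resize(a['im'][130:310,230:410,::-1],(400,400),interpolation=2),cv2.resize(np.ascontiguousarray(b['im'][160:250,200:430,::-1]),None,fx=1.74,fy=4.44,interpolation=2)[:400]]))
cv2.imwrite("pics/crop.png",np.vstack([cv2.resize(np.ascontiguousarray(b['im'][165:245,200:430,::-1]),(800,278),interpolation=2),cv2.resize(np.ascontiguousarray(a['im'][135:305,230:400,::-1]),(320,320),interpolation=2)[:,:].copy() if 0 else cv2.copyMakeBorder(cv2.resize(np.ascontiguousarray(a['im'][135:305,230:400,::-1]),(320,320),interpolation=2),0,0,0,480,0)]))
E
```

```text
scene 74 [284 189] [299 219]
[299 189] [[ 0.564 -0.221  0.124]]
[298 193] [[ 0.57  -0.219  0.114]]
[295 197] [[ 0.581 -0.22   0.107]]
[292 201] [[ 0.589 -0.224  0.093]]
[292 204] [[ 0.594 -0.219  0.089]]
[289 208] [[ 0.602 -0.223  0.075]]
[289 211] [[ 0.608 -0.218  0.072]]
[286 215] [[ 0.617 -0.221  0.061]]
[284 219] [[ 0.625 -0.222  0.048]]
top 19 [321 181] [323 195]
[321 181] [[ 0.618 -0.221  0.057]]
[322 184] [[ 0.606 -0.223  0.07 ]]
[322 186] [[ 0.597 -0.222  0.087]]
[322 188] [[ 0.59  -0.222  0.093]]
[322 190] [[ 0.582 -0.221  0.103]]
[322 191] [[ 0.578 -0.221  0.106]]
[322 192] [[ 0.574 -0.221  0.113]]
[322 193] [[ 0.57  -0.221  0.116]]
[322 194] [[ 0.566 -0.22   0.123]]
[323 195] [[ 0.563 -0.223  0.124]]
glass rim [[ 0.607 -0.219  0.093]]
timer [[ 0.546 -0.37   0.04 ]
 [ 0.545 -0.521  0.04 ]
 [ 0.438 -0.367  0.04 ]
 [ 0.437 -0.516  0.04 ]]
tray [[ 0.638  0.078  0.016]
 [ 0.653 -0.017  0.016]
 [ 0.514  0.053  0.016]
 [ 0.538 -0.037  0.016]]
tubetop [[0.586 0.078 0.1  ]]
```

View pics/crop.png

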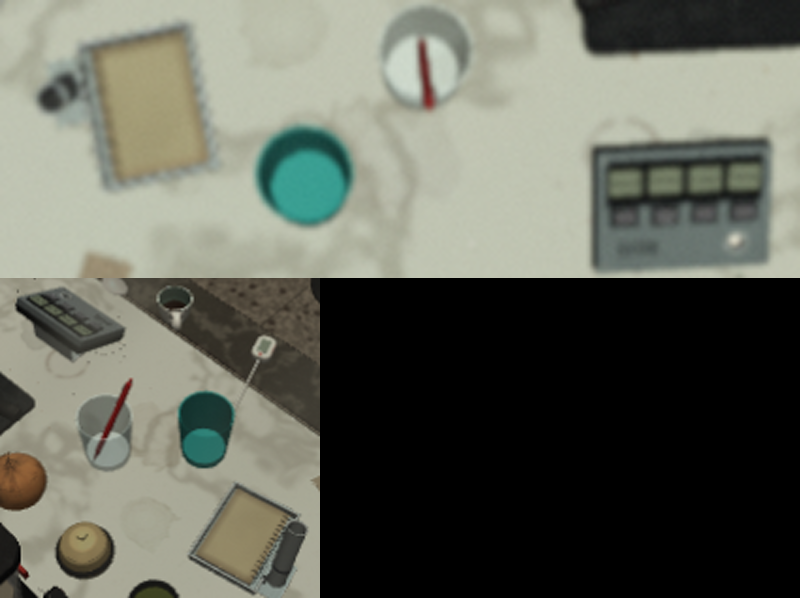

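```bash
python3 - <<'E'
from h import *
a=np.load("scene0.npz");b=np.load("top0.npz");S=cam("scene");T=cam("top");s=read_state()
print(Ro.from_rotvec(s['tcp_rot']).as_matrix().round(3))
print("tcp in top/scene",proj(T,s['tool_pos']),proj(S,s['tool_pos']))
for n,C,z,L in (("top",T,b,[(40,230),(100,230),(150,230),(160,190),(100,150),(50,150),(40,300),(100,300),(150,290),(140,200),(100,100),(250,360)]),("scene",S,a,[(540,20),(500,120),(440,280),(470,260),(560,100),(600,60),(520,310),(600,250),(560,200),(530,70)])):
    for u,v in L: print(n,u,v,pts(C,[u,v],[z['d'][v,u]]).round(2))
# dense cloud: highest z along the way
u,v=np.meshgrid(range(640),range(400));uv=np.c_[u.ravel(),v.ravel()]
for n,C,z in (("top",T,b),("scene",S,a)):
    P=pts(C,uv,z['d'].ravel());P=P[z['d'].ravel()>0]
    for y0 in np.arange(-.7,.8,.1):
        m=(abs(P[:,1]-y0)<.05)&(P[:,0]>.25)&(P[:,0]<.75)&(P[:,2]<1.1)
        print(n,round(y0,1),m.sum(),P[m,2].max().round(2) if m.any() else None, P[m][P[m,2].argmax()].round(2) if m.any() else '')
E
```

```text
[[-0.001 -0.927  0.375]
 [-0.002  0.375  0.927]
 [-1.     0.    -0.002]]
tcp in top/scene [[  4.7219926  305.58684149]] [[685.90226501 301.19759333]]
top 40 230 [[0.41 0.25 0.63]]
top 100 230 [[ 0.34 -0.17  1.28]]
top 150 230 [[0.46 0.25 0.13]]
top 160 190 [[ 0.6   0.28 -0.  ]]
top 100 150 [[0.69 0.4  0.16]]
top 50 150 [[0.54 0.25 0.63]]
top 40 300 [[ 0.26  0.65 -0.  ]]
top 100 300 [[ 0.27  0.45 -0.  ]]
top 150 290 [[0.3  0.29 0.  ]]
top 140 200 [[0.53 0.26 0.21]]
top 100 100 [[0.91 0.51 0.  ]]
top 250 360 [[ 0.1  -0.01  0.01]]
scene 540 20 [[-2.72 -0.58 -0.74]]
scene 500 120 [[0.03 0.06 0.2 ]]
scene 440 280 [[0.46 0.19 0.  ]]
scene 470 260 [[0.35 0.21 0.  ]]
scene 560 100 [[-2.03 -0.03 -0.93]]
scene 600 60 [[-2.67  0.03 -0.82]]
scene 520 310 [[ 0.39  0.38 -0.  ]]
scene 600 250 [[0.49 0.38 0.42]]
scene 560 200 [[0.53 0.28 0.5 ]]
scene 530 70 [[-0.07  0.05  0.31]]
top -0.7 4934 0.03 [ 0.45 -0.74  0.03]
top -0.6 5068 0.03 [ 0.74 -0.55  0.03]
top -0.5 5047 0.08 [ 0.54 -0.49  0.08]
top -0.4 5378 0.08 [ 0.53 -0.41  0.08]
top -0.3 5390 0.1 [ 0.6  -0.26  0.1 ]
top -0.2 5404 0.13 [ 0.56 -0.2
[... 196 characters left out ...]
0.4 8082 0.6 [0.74 0.41 0.6 ]
top 0.5 1092 0.49 [0.64 0.45 0.49]
top 0.6 1074 0.01 [0.31 0.57 0.01]
top 0.7 1039 0.01 [0.36 0.74 0.01]
scene -0.7 2777 0.02 [ 0.48 -0.67  0.02]
scene -0.6 2883 0.02 [ 0.72 -0.56  0.02]
scene -0.5 3064 0.07 [ 0.54 -0.45  0.07]
scene -0.4 4074 0.07 [ 0.54 -0.4   0.07]
scene -0.3 3635 0.1 [ 0.62 -0.26  0.1 ]
scene -0.2 4771 0.13 [ 0.56 -0.22  0.13]
scene -0.1 5435 0.09 [ 0.5  -0.09  0.09]
scene -0.0 5626 0.04 [ 0.73 -0.01  0.04]
scene 0.1 6292 0.11 [0.59 0.09 0.11]
scene 0.2 7208 0.09 [0.62 0.17 0.09]
scene 0.3 18601 0.73 [0.55 0.26 0.73]
scene 0.4 12940 0.59 [0.75 0.41 0.59]
scene 0.5 4656 0.33 [0.46 0.49 0.33]
scene 0.6 492 0.0 [0.28 0.59 0.  ]
scene 0.7 0 None
```

```bash
python3 - <<'E'
from h import *
a=np.load("scene0.npz");b=np.load("top0.npz");S=cam("scene");T=cam("top")
u,v=np.meshgrid(range(640),range(400));uv=np.c_[u.ravel(),v.ravel()]
for n,C,z in (("top",T,b),("scene",S,a)):
    P=pts(C,uv,z['d'].ravel());P=P[z['d'].ravel()>0]
    for y0 in np.arange(.2,.8,.05):
        for zl,zh in ((.02,.1),(.1,.2),(.2,.35),(.35,.6),(.6,1.6)):
            m=(abs(P[:,1]-y0)<.025)&(P[:,0]>-.3)&(P[:,0]<1.2)&(P[:,2]>zl)&(P[:,2]<zh)
            if m.sum()>15: print(n,round(y0,2),zl,m.sum(),"x",np.percentile(P[m,0],[1,50,99]).round(2))
    m=(abs(P[:,0]-.3)<.6)&(P[:,1]<.25)&(P[:,1]>-.7)&(P[:,2]>.35)
    print("high stuff right",m.sum(),P[m].min(0).round(2) if m.any() else '',P[m].max(0).round(2) if m.any() else '')
E
```

```text
top 0.2 0.02 1224 x [0.6  0.89 1.07]
top 0.25 0.02 1127 x [0.36 0.54 0.94]
top 0.25 0.1 959 x [0.36 0.45 0.54]
top 0.25 0.2 1956 x [0.36 0.45 0.54]
top 0.25 0.35 6158 x [0.36 0.45 0.54]
top 0.25 0.6 6731 x [0.36 0.46 0.54]
top 0.3 0.02 1522 x [0.36 0.76 0.98]
top 0.3 0.1 27 x [0.35 0.35 0.37]
top 0.3 0.2 59 x [0.35 0.35 0.37]
top 0.3 0.35 202 x [0.35 0.36 0.37]
top 0.3 0.6 222 x [0.15 0.35 0.37]
top 0.35 0.02 1522 x [0.61 0.79 0.98]
top 0.35 0.1 1338 x [0.61 0.71 0.82]
top 0.4 0.02 163 x [0.61 0.92 0.96]
top 0.4 0.1 1224 x [0.61 0.71 0.82]
top 0.4 0.2 1263 x [0.66 0.71 0.77]
top 0.4 0.35 3353 x [0.66 0.71 0.77]
top 0.45 0.1 261 x [0.63 0.67 0.82]
top 0.45 0.2 463 x [0.64 0.65 0.79]
top 0.45 0.35 976 x [0.64 0.65 0.79]
top 0.55 0.2 63 x [0.21 0.23 0.24]
top 0.75 0.02 25 x [1.16 1.17 1.17]
top 0.75 0.1 31 x [1.16 1.17 1.17]
top 0.8 0.02 58 x [1.16 1.17 1.2 ]
top 0.8 0.1 88 x [1.16 1.17 1.2 ]
high stuff right 0  
scene 0.2 0.02 1150 x [0.6  0.7  0.86]
scene 0.25 0.02 917 x [0.55 0.62 0.8 ]
scene 0.25 0.1 239 x [0.55 0.55 0.55]
scene 0.25 0.2 534 x [0.55 0.55 0.55]
scene 0.25 0.35 1923 x [0.55 0.55 0.55]
scene 0.25 0.6 2066 x [0.55 0.55 0.55]
scene 0.3 0.02 1451 x [0.53 0.65 0.76]
scene 0.3 0.1 505 x [0.53 0.53 0.53]
scene 0.3 0.2 1133 x [0.53 0.53 0.53]
scene 0.3 0.35 4175 x [0.53 0.53 0.53]
scene 0.3 0.6 1951 x [0.53 0.53 0.53]
scene 0.35 0.02 825 x [0.45 0.66 0.73]
scene 0.35 0.1 1322 x [0.45 0.65 0.72]
scene 0.35 0.2 462 x [0.45 0.47 0.49]
scene 0.35 0.35 740 x [0.45 0.47 0.49]
scene 0.4 0.02 288 x [0.45 0.48 0.49]
scene 0.4 0.1 1466 x [0.46 0.64 0.7 ]
scene 0.4 0.2 1071 x [0.45 0.49 0.72]
scene 0.4 0.35 5623 x [0.47 0.72 0.77]
scene 0.45 0.02 254 x [0.45 0.47 0.47]
scene 0.45 0.1 457 x [0.45 0.47 0.65]
scene 0.45 0.2 445 x [0.45 0.47 0.47]
scene 0.5 0.02 318 x [0.45 0.47 0.49]
scene 0.5 0.1 460 x [0.45 0.47 0.49]
scene 0.5 0.2 551 x [0.45 0.47 0.49]
high stuff right 2771 [-0.11  0.04  0.35] [-0.05  0.18  0.56]
```

Emit:
carry_out(
  offset=[
    [-2,0,-4],
    [-2,0,-4],
    [-2,0,-4],
    [-3,0,-4],
    [-3,0,-3],
  ],
  delta_rot=[
    [0,0,0],
    [0,0,0],
    [0,0,0],
    [0,0,0],
    [0,0,0],
  ],
  fingers=-1,
  newtons=40,
)

```text
time: 0.52
tool_pos: [0.1864, 0.4607, 0.3099]
tcp_rot: [-0.924, 1.371, 0.92]
wrist_force: [0.5, 0.3, -0.1]
width: 0.297
```

Emit:
carry_out(
  offset=[
    [-3,0,-3],
    [-3,0,-3],
    [-3,0,-3],
    [-1,0,-2],
    [0,0,0],
  ],
  delta_rot=[
    [0,0,0],
    [0,0,0],
    [0,0,0],
    [0,0,0],
    [0,0,0],
  ],
)

```text
time: 0.93
tool_pos: [0.1466, 0.3618, 0.4147]
tcp_rot: [-0.917, 1.36, 0.923]
wrist_force: [0.9, -0.1, 0.1]
width: -0.0
```

Emit:
carry_out(
  offset=[
    [-2,0,-2],
    [-2,0,-2],
    [0,0,0],
    [0,0,0],
    [0,0,0],
  ],
  delta_rot=[
    [0,0,0],
    [0,0,0],
    [0,0,0],
    [0,0,0],
    [0,0,0],
  ],
)

```text
time: 1.35
tool_pos: [0.1323, 0.3267, 0.4484]
tcp_rot: [-0.922, 1.368, 0.921]
wrist_force: [0.1, -0.1, -0.2]
width: -0.0
```

```bash
python3 - <<'E'
from h import *
s=read_state();p=s['tool_pos'];R=Ro.from_rotvec(s['tcp_rot']).as_matrix()
print(s['q'].round(3),p.round(4),np.hypot(*p[:2]),R.round(3))
E
```

```text
[ 1.115 -0.41   1.792  0.     1.761 -0.071] [0.1323 0.3267 0.4484] 0.3525072670322714 [[-0.001 -0.927  0.375]
 [-0.001  0.375  0.927]
 [-1.     0.    -0.001]]
```

Emit:
carry_out(
  offset=[
    [0,0,-2.5],
    [0,0,-2.5],
    [0,0,0],
    [0,-3.66,-0.22],
    [0,-3.66,-0.22],
  ],
  delta_rot=[
    [0,0,0],
    [0,0,0],
    [0,0,0],
    [7,0,0],
    [7,0,0],
  ],
)

```text
time: 1.77
tool_pos: [0.177, 0.2458, 0.448]
tcp_rot: [-0.737, 1.444, 0.737]
wrist_force: [0.3, 1.0, -0.5]
width: -0.002
```

Emit:
carry_out(
  offset=[
    [0,-3.66,-0.22],
    [0,-3.66,-0.22],
    [0,-3.66,-0.22],
    [0,-3.66,-0.22],
    [0,-3.66,-0.22],
  ],
  delta_rot=[
    [7,0,0],
    [7,0,0],
    [7,0,0],
    [7,0,0],
    [7,0,0],
  ],
)

```text
time: 2.18
tool_pos: [0.2866, 0.0981, 0.4476]
tcp_rot: [-0.255, 1.559, 0.255]
wrist_force: [0.8, 0.3, -0.1]
width: -0.0
```

```bash
cat > plan.py <<'E'
from h import *
def fr(xdir,zdir):
    x=np.array(xdir,float);x/=np.linalg.norm(x);z=np.array(zdir,float);z-=x*(z@x);z/=np.linalg.norm(z)
    return np.c_[x,np.cross(z,x),z]
def plan(p1,R1,n=None,p0=None,R0=None,vmax=4.0):
    s=read_state()
    if p0 is None:p0,R0=s['tool_pos'],Ro.from_rotvec(s['tcp_rot']).as_matrix()
    w=Ro.from_matrix(R0.T@R1).as_rotvec()
    k=max(np.linalg.norm(np.array(p1)-p0)*100/vmax,np.degrees(np.linalg.norm(w))/7.0)
    n=n or int(np.ceil(k/5)*5) or 5
    # exact simulation with rounding
    p,R=np.array(p0,float),R0.copy();off=[];rot=[]
    for i in range(1,n+1):
        f=i/n; pt=p0+(np.array(p1)-p0)*f; Rt=R0@Ro.from_rotvec(w*f).as_matrix()
        o=np.round(R.T@(pt-p)*100,2);r=np.round(np.degrees(Ro.from_matrix(R.T@Rt).as_rotvec()),1)
        off.append(o.tolist());rot.append(r.tolist())
        p=p+R@o/100;R=R@Ro.from_rotvec(np.radians(r)).as_matrix()
    for i in range(0,n,5): print(off[i:i+5],'\n ',rot[i:i+5])
    print("ends",p.round(4)); return p,R
E
python3 - <<'E'
from plan import *
d=np.array([.6,0,-.8])
plan([.43,-.215,.33],fr([.5,0,-.866],[0,-1,0]))
# pen axis from both views
a=np.load("scene0.npz");b=np.load("top0.npz");S=cam("scene");T=cam("top")
def mask(im,x0,x1,y0,y1):
    i=im.astype(int);m=np.zeros(im.shape[:2],bool);m[y0:y1,x0:x1]=True
    w=np.clip(i[...,0]-(i[...,1]+i[...,2])/2-20,0,None)*m;v,u=np.nonzero(w);return np.c_[u,v].astype(float),w[v,u]
L=[]
for C,z,box in ((S,a,(270,310,180,235)),(T,b,(308,336,165,200))):
    p,w=mask(z['im'],*box);c=np.average(p,0,w);e=np.linalg.eigh(np.cov(p.T,aweights=w))[1][:,1]
    if e[1]>0:e=-e
    t=(p-c)@e if C is S else -(p-c)@e
    o,r=ray(C,np.array([c-10*e,c+10*e]));L.append((o,np.cross(r[0],r[1]),C,c,e));print(c,e,t.min(),t.max())
dd=np.cross(L[0][1],L[1][1]);dd/=np.linalg.norm(dd);dd*=-np.sign(dd[2])
A=np.array([L[0][1]/np.linalg.norm(L[0][1]),L[1][1]/np.linalg.norm(L[1][1]),[0,0,1]])
p0=np.linalg.solve(A,[A[0]@L[0][0],A[1]@L[1][0],.125]);print("axis at z=.125",p0.round(4),"dir",dd.round(3),np.degrees(np.arccos(-dd[2])))
E
```

```text
[[0.59, -1.71, 0.18], [0.56, -1.7, 0.33], [0.54, -1.67, 0.47], [0.53, -1.64, 0.6], [0.51, -1.58, 0.75]] 
  [[5.3, -1.4, 1.0], [5.3, -1.4, 1.1], [5.3, -1.5, 1.0], [5.3, -1.4, 1.0], [5.2, -1.4, 1.0]]
[[0.51, -1.51, 0.87], [0.5, -1.44, 0.99], [0.5, -1.35, 1.11], [0.51, -1.25, 1.22], [0.52, -1.14, 1.32]] 
  [[5.3, -1.4, 1.1], [5.3, -1.5, 1.0], [5.3, -1.4, 1.0], [5.3, -1.4, 1.0], [5.3, -1.4, 1.1]]
[[0.54, -1.03, 1.4], [0.55, -0.9, 1.48], [0.58, -0.77, 1.55], [0.6, -0.64, 1.59], [0.63, -0.5, 1.63]] 
  [[5.3, -1.5, 1.0], [5.3, -1.4, 1.0], [5.3, -1.4, 1.1], [5.2, -1.4, 1.0], [5.3, -1.5, 1.0]]
[[0.66, -0.36, 1.66], [0.71, -0.22, 1.66], [0.74, -0.08, 1.66], [0.77, 0.06, 1.64], [0.83, 0.19, 1.61]] 
  [[5.3, -1.4, 1.0], [5.3, -1.4, 1.1], [5.3, -1.4, 1.0], [5.3, -1.5, 1.0], [5.3, -1.4, 1.0]]
ends [ 0.43  -0.215  0.33 ]
[291.64259445 204.36164048] [ 0.42060631 -0.90724326] -25.922084723592366 18.359165549308194
[322.20347574 188.5       ] [-0.12623289 -0.99200063] -11.686158398085581 7.6667852006317165
axis at z=.125 [ 0.5595 -0.2235  0.125 ] dir [ 0.613  0.016 -0.79 ] 37.830791294776866
```

Emit:
carry_out(
  offset=[
    [0.59,-1.71,0.18],
    [0.56,-1.7,0.33],
    [0.54,-1.67,0.47],
    [0.53,-1.64,0.6],
    [0.51,-1.58,0.75],
  ],
  delta_rot=[
    [5.3,-1.4,1.0],
    [5.3,-1.4,1.1],
    [5.3,-1.5,1.0],
    [5.3,-1.4,1.0],
    [5.2,-1.4,1.0],
  ],
)

```text
time: 2.6
tool_pos: [0.3223, 0.0201, 0.4183]
tcp_rot: [0.189, 1.462, -0.021]
wrist_force: [0.4, 0.3, -0.7]
width: -0.003
```

Emit:
carry_out(
  offset=[
    [0.51,-1.51,0.87],
    [0.5,-1.44,0.99],
    [0.5,-1.35,1.11],
    [0.51,-1.25,1.22],
    [0.52,-1.14,1.32],
  ],
  delta_rot=[
    [5.3,-1.4,1.1],
    [5.3,-1.5,1.0],
    [5.3,-1.4,1.0],
    [5.3,-1.4,1.0],
    [5.3,-1.4,1.1],
  ],
)

```text
time: 3.02
tool_pos: [0.3584, -0.058, 0.3889]
tcp_rot: [0.621, 1.306, -0.294]
wrist_force: [-0.6, -0.1, -0.6]
width: -0.005
```

Emit:
carry_out(
  offset=[
    [0.54,-1.03,1.4],
    [0.55,-0.9,1.48],
    [0.58,-0.77,1.55],
    [0.6,-0.64,1.59],
    [0.63,-0.5,1.63],
  ],
  delta_rot=[
    [5.3,-1.5,1.0],
    [5.3,-1.4,1.0],
    [5.3,-1.4,1.1],
    [5.2,-1.4,1.0],
    [5.3,-1.5,1.0],
  ],
)

```text
time: 3.43
tool_pos: [0.3945, -0.1362, 0.3591]
tcp_rot: [1.03, 1.09, -0.559]
wrist_force: [0.1, 0.4, -0.3]
width: -0.001
```

Emit:
carry_out(
  offset=[
    [0.66,-0.36,1.66],
    [0.71,-0.22,1.66],
    [0.74,-0.08,1.66],
    [0.77,0.06,1.64],
    [0.83,0.19,1.61],
  ],
  delta_rot=[
    [5.3,-1.4,1.0],
    [5.3,-1.4,1.1],
    [5.3,-1.4,1.0],
    [5.3,-1.5,1.0],
    [5.3,-1.4,1.0],
  ],
  fingers=-0.2,
)

```text
time: 3.85
tool_pos: [0.4305, -0.214, 0.3295]
tcp_rot: [1.417, 0.817, -0.814]
wrist_force: [0.6, 0.3, 0.6]
width: 0.4
```

```bash
python3 - <<'E'
from h import *
s=read_state();im,d=read_camera("wrist");np.savez("w1.npz",im=im,d=d,p=s['tool_pos'],r=s['tcp_rot'])
print(s['q'].round(2),s['tool_pos'].round(4),Ro.from_rotvec(s['tcp_rot']).as_matrix().round(3),s['width'])
cv2.imwrite("pics/w1.png",im[:,:,::-1])
E
```

```text
[-0.81 -0.49  2.14  0.41  1.15  0.66] [ 0.4305 -0.214   0.3295] [[ 0.501  0.866 -0.001]
 [ 0.004 -0.003 -1.   ]
 [-0.866  0.501 -0.005]] 0.3998869210563153
```

View pics/w1.png

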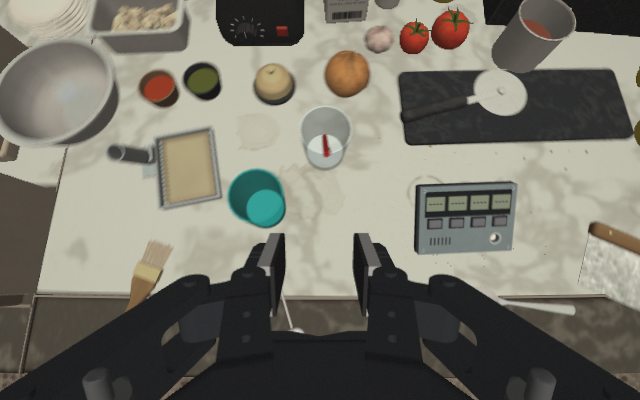

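```bash
python3 - <<'E'
from plan import *
S=cam("scene");T=cam("top");w=np.load("w1.npz");W=cam("wrist",dict(tool_pos=w['p'],tcp_rot=w['r']))
i=w['im'].astype(int)[100:190,300:350];m=(i[...,0]>i[...,1]+45)&(i[...,0]>i[...,2]+45);v,u=np.nonzero(m)
for vv in sorted(set(v)): print(vv+100,u[v==vv].mean().round(1)+300,end=' ')
print()
t1=tri(S,[[299.4,187.7]],T,[[323.2,196.1]]);print("tail S/T",t1)
ax0=np.array([.5595,-.2235,.125]);d=np.array([.613,.016,-.79])
for s in (-.01,0,.03,.07): print(s,proj(W,ax0+d*s),proj(S,ax0+d*s),proj(T,ax0+d*s))
# Recess in wrist image: plane approach by depth
for uv in ([495,238],): print("recess depth pt",pts(W,uv,[w['d'][uv[1],uv[0]]]))
for uv in ([117,152],[110,150]): print("tube",pts(W,uv,[w['d'][uv[1],uv[0]]]))
E
```

```text
135 324.5 136 324.0 137 324.0 138 324.5 139 324.5 140 325.0 141 325.0 142 325.0 143 325.0 144 325.0 145 325.5 146 325.5 147 325.5 148 326.0 149 326.0 150 326.0 151 326.0 152 326.0 153 326.0 154 326.0 155 326.0 156 326.0 
tail S/T [[ 5.59987050e-01 -2.23520908e-01  1.24271732e-01  1.49343455e-04]]
-0.01 [[326.53833366 158.37002545]] [[300.99472833 184.19362909]] [[323.39657895 197.88978777]]
0 [[326.27251991 156.31659872]] [[299.49804462 187.42228753]] [[323.18513562 196.23995819]]
0.03 [[325.54148197 150.67061594]] [[295.07253622 196.97337311]] [[322.56920706 191.43619867]]
0.07 [[324.69793056 144.15808617]] [[289.32013387 209.39786334]] [[321.78855324 185.35230104]]
recess depth pt [[ 0.46025456 -0.49320184  0.02755269]]
tube [[0.58543035 0.09633347 0.08228926]]
tube [[0.58115393 0.09475476 0.09994502]]
```

```bash
python3 - <<'E'
from plan import *
t=np.array([.560,-.2235,.1245]);d=np.array([.613,.016,-.79]);d/=np.linalg.norm(d)
R=fr(d,[0,-1,0])
p,Rr=plan(t+d*(-.05),R)
p,Rr=plan(t+d*(.033),R,p0=p,R0=Rr,n=5)
E
```

```text
[[3.82, 0.08, 0.2], [3.82, -0.02, 0.21], [3.81, -0.12, 0.21], [3.81, -0.23, 0.23], [3.8, -0.34, 0.24]] 
  [[-0.1, 0.2, 1.6], [-0.1, 0.1, 1.5], [-0.1, 0.2, 1.6], [-0.1, 0.1, 1.6], [-0.1, 0.2, 1.6]]
ends [ 0.5293 -0.2243  0.164 ]
[[1.66, -0.0, -0.0], [1.66, -0.0, -0.0], [1.66, -0.0, -0.0], [1.66, -0.0, -0.0], [1.66, -0.0, -0.0]] 
  [[-0.0, -0.0, -0.0], [-0.0, -0.0, -0.0], [-0.0, -0.0, -0.0], [-0.0, -0.0, -0.0], [-0.0, -0.0, -0.0]]
ends [ 0.5802 -0.223   0.0985]
```

Emit:
carry_out(
  offset=[
    [3.82,0.08,0.2],
    [3.82,-0.02,0.21],
    [3.81,-0.12,0.21],
    [3.81,-0.23,0.23],
    [3.8,-0.34,0.24],
  ],
  delta_rot=[
    [-0.1,0.2,1.6],
    [-0.1,0.1,1.5],
    [-0.1,0.2,1.6],
    [-0.1,0.1,1.6],
    [-0.1,0.2,1.6],
  ],
)

```text
time: 4.32
tool_pos: [0.53, -0.2216, 0.1665]
tcp_rot: [1.449, 0.726, -0.69]
wrist_force: [1.2, 0.6, -0.1]
width: 0.401
```

```bash
python3 - <<'E'
from h import *
s=read_state();im,d=read_camera("wrist");np.savez("w2.npz",im=im,d=d,p=s['tool_pos'],r=s['tcp_rot'])
R=Ro.from_rotvec(s['tcp_rot']).as_matrix();print(s['tool_pos'].round(4),R.round(3),s['width'],s['wrist_force'].round(1))
t=np.array([.560,-.2235,.1245]);print("tail in tool",R.T@(t-s['tool_pos']))
W=cam("wrist",s);dd=np.array([.613,.016,-.79]);print("pred tail.. px",proj(W,[t,t+.03*dd,t+.07*dd]))
cv2.imwrite("pics/w2.png",im[:,:,::-1])
E
```

```text
[ 0.53   -0.2216  0.1665] [[ 0.615  0.788  0.021]
 [ 0.019  0.012 -1.   ]
 [-0.788  0.615 -0.007]] 0.4005047233608441 [ 1.2  0.6 -0.1]
tail in tool [ 0.05153219 -0.00225228  0.00287798]
pred tail.. px [[322.18485835 205.66819151]
 [321.9043422  195.51634556]
 [321.61382198 185.01005587]]
```

View pics/w2.png

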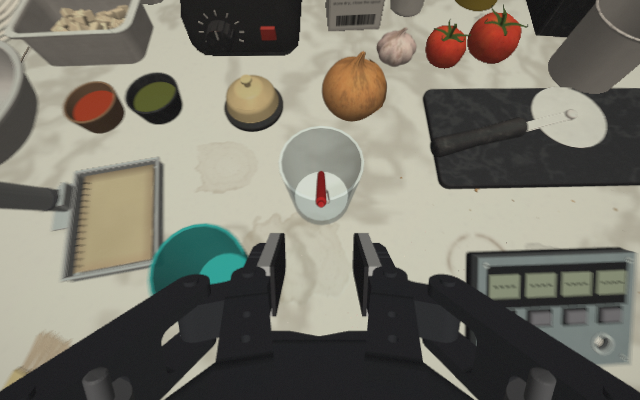

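Emit:
carry_out(
  offset=[
    [1.7,0,0],
    [1.7,0,0],
    [1.6,0,0],
    [1.6,0,0],
    [1.7,0,0],
  ],
  delta_rot=[
    [0,0,0],
    [0,0,0],
    [0,0,0],
    [0,0,0],
    [0,0,0],
  ],
)

```text
time: 4.78
tool_pos: [0.5811, -0.2198, 0.1024]
tcp_rot: [1.449, 0.728, -0.69]
wrist_force: [0.4, 0.1, 0.3]
width: 0.399
```

```bash
python3 - <<'E'
from h import *
s=read_state();R=Ro.from_rotvec(s['tcp_rot']).as_matrix();print(s['tool_pos'].round(4),s['wrist_force'].round(1))
t=np.array([.560,-.2235,.1245]);print("tail in tool",R.T@(t-s['tool_pos']))
E
```

```text
[ 0.5811 -0.2198  0.1024] [0.4 0.1 0.3]
tail in tool [-0.03049165 -0.00312348  0.00301594]
```

Emit:
carry_out(
  offset=[
    [0.2,-0.15,0.2],
    [0,0,0],
    [0,0,0],
    [0,0,0],
    [0,0,0],
  ],
  delta_rot=[
    [0,0,0],
    [0,0,0],
    [0,0,0],
    [0,0,0],
    [0,0,0],
  ],
)

```text
time: 5.2
tool_pos: [0.5813, -0.2229, 0.1027]
tcp_rot: [1.45, 0.723, -0.69]
wrist_force: [-0.0, 0.5, 0.3]
width: 0.401
```

Emit:
carry_out(
  offset=[
    [0,0,0],
    [0,0,0],
    [0,0,0],
    [0,0,0],
    [0,0,0],
  ],
  delta_rot=[
    [0,0,0],
    [0,0,0],
    [0,0,0],
    [0,0,0],
    [0,0,0],
  ],
  fingers=-1,
  newtons=50,
)

```text
time: 5.62
tool_pos: [0.5814, -0.2229, 0.1024]
tcp_rot: [1.45, 0.724, -0.69]
wrist_force: [-2.1, 1.1, 3.9]
width: 0.002
```

Emit:
carry_out(
  offset=[
    [0,0,0],
    [0,0,0],
    [0,0,0],
    [-0.5,0,0],
    [-0.5,0,0],
  ],
  delta_rot=[
    [0,0,0],
    [0,0,0],
    [0,0,0],
    [0,0,0],
    [0,0,0],
  ],
)

```text
time: 6.03
tool_pos: [0.5744, -0.2221, 0.1089]
tcp_rot: [1.451, 0.727, -0.691]
wrist_force: [0.8, -0.4, 0.2]
width: 0.002
```

```bash
python3 - <<'E'
from h import *
s=read_state();im,d=read_camera("wrist");np.savez("w3.npz",im=im,d=d,p=s['tool_pos'],r=s['tcp_rot'])
im2,d2=read_camera("scene")
R=Ro.from_rotvec(s['tcp_rot']).as_matrix();print(s['tool_pos'].round(4),R.round(3),s['width'],s['wrist_force'].round(1))
cv2.imwrite("pics/w3.png",np.vstack([im[:,:,::-1],cv2.resize(im2[150:250,220:380,::-1],(320,200),interpolation=2).copy() if 0 else cv2.copyMakeBorder(cv2.resize(np.ascontiguousarray(im2[150:250,220:380,::-1]),(320,200),interpolation=2),0,0,0,320,0)]))
E
```

```text
[ 0.5744 -0.2221  0.1089] [[ 0.615  0.788  0.021]
 [ 0.019  0.011 -1.   ]
 [-0.788  0.615 -0.009]] 0.002310848274553701 [ 0.8 -0.4  0.2]
```

View pics/w3.png

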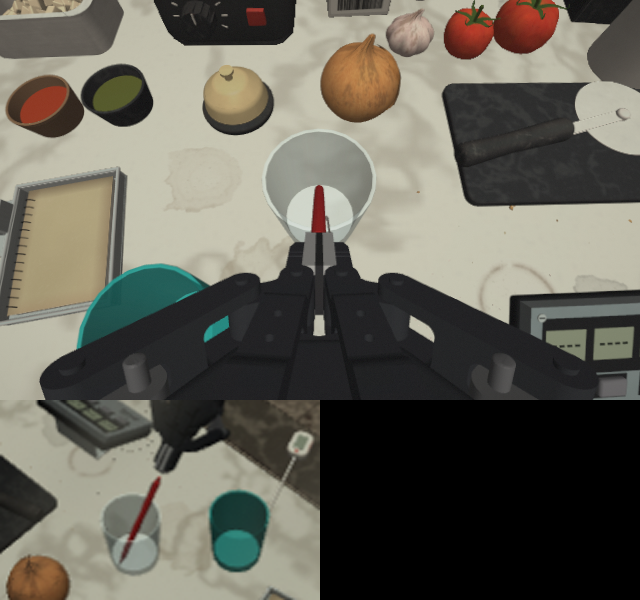

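```bash
python3 - <<'E'
from h import *
s=read_state();S=cam("scene");W=cam("wrist",s);T=cam("top");R=Ro.from_rotvec(s['tcp_rot']).as_matrix();p=s['tool_pos']
t=np.array([.560,-.2235,.1245])
print("tcp scene",proj(S,[p,p-R[:,0]*.019,p-.05*R[:,0]]),"crop=",(proj(S,[p])-[220,150])*2)
print("tcp wrist",proj(W,[p,p-R[:,0]*.019,t]), "tail in tool",R.T@(t-p))
im,d=read_camera("scene");im3,d3=read_camera("top")
np.savez("s3.npz",im=im,d=d,im3=im3,d3=d3)
C=S;u,v=np.meshgrid(range(285,325),range(155,195));uv=np.c_[u.ravel(),v.ravel()];P=pts(C,uv,d[155:195,285:325].ravel())
L=(P-p)@R; ok=(abs(L[:,2])<.03)&(abs(L[:,1])<.03)&(L[:,0]<.06)&(L[:,0]>-.1)
g=im[155:195,285:325].reshape(-1,3).astype(int)
red=g[:,0]>g[:,1]+40
print("gripper pts tool max x",L[ok&~red][np.argsort(L[ok&~red][:,0])][-10:].round(4))
print("red pts",L[ok&red][np.argsort(L[ok&red][:,0])][:8].round(4))
w=np.load("w3.npz");v,u=np.mgrid[228:262:6,300:340:5];uv=np.c_[u.ravel(),v.ravel()];P=pts(W,uv,w['d'][v,u].ravel());L=(P-p)@R
for a,b in zip(uv,L): 
    if abs(b[2])<.02 and b[0]<.08: print(a,b.round(4))
E
```

```text
tcp scene [[295.86361382 194.4042029 ]
 [298.68271808 188.31819283]
 [303.36562403 178.21443372]] crop= [[151.72722765  88.8084058 ]]
tcp wrist [[318.33272912 227.25611542]
 [318.28334129 239.94210638]
 [319.11186086 245.60805359]] tail in tool [-0.02061672 -0.00259455  0.0004489 ]
gripper pts tool max x [[-0.0307  0.0059 -0.0068]
 [-0.0307 -0.0022 -0.0076]
 [-0.0201 -0.0045 -0.0007]
 [-0.0184 -0.003  -0.0028]
 [-0.0133 -0.004  -0.0048]
 [-0.0111  0.0002 -0.0057]
 [-0.008  -0.0017 -0.0059]
 [-0.0075 -0.0015  0.0049]
 [-0.0044 -0.0005 -0.0051]
 [ 0.0004 -0.005   0.0071]]
red pts [[-0.0209  0.0014 -0.0013]
 [-0.0184  0.0011 -0.0024]
 [-0.0164  0.0018 -0.0041]
 [-0.0151  0.0028 -0.0019]
 [-0.0143  0.0023 -0.0056]
 [-0.0131  0.0021  0.0013]
 [-0.0124  0.0018 -0.0026]
 [-0.0107  0.0019  0.0001]]
[300 228] [ 0.0158 -0.0066 -0.0121]
[305 228] [ 0.0154 -0.0065 -0.0088]
[310 228] [ 0.0162 -0.0068 -0.0055]
[315 228] [-0.0094  0.0032 -0.0019]
[320 228] [-0.0091  0.003   0.001 ]
[325 228] [-0.0007 -0.0002  0.004 ]
[330 228] [ 0.0158 -0.0066  0.0076]
[335 228] [ 0.0158 -0.0066  0.0109]
[300 234] 
[... 729 characters left out ...]
 0.0107  0.0008]
[325 246] [-0.0496  0.0104  0.003 ]
[330 246] [-0.0508  0.011   0.0051]
[335 246] [-0.0404  0.0062  0.0079]
[300 252] [-0.0478  0.0067 -0.0081]
[305 252] [-0.0554  0.0103 -0.0055]
[310 252] [-0.0559  0.0106 -0.0034]
[315 252] [-0.056   0.0106 -0.0013]
[320 252] [-0.0556  0.0104  0.0008]
[325 252] [-0.0554  0.0104  0.0029]
[330 252] [-0.0561  0.0107  0.0049]
[335 252] [-0.0477  0.0066  0.0075]
[300 258] [-0.0532  0.0065 -0.0078]
[305 258] [-0.0618  0.0108 -0.0052]
[310 258] [-0.0622  0.011  -0.0032]
[315 258] [-0.0618  0.0108 -0.0012]
[320 258] [-0.0603  0.01    0.0008]
[325 258] [-0.062   0.0109  0.0027]
[330 258] [-0.062   0.0109  0.0047]
[335 258] [-0.0606  0.0102  0.0068]
```

Emit:
carry_out(
  offset=[
    [0,0,0],
    [0,0,0],
    [0,0,0],
    [0,0,0],
    [0,0,0],
  ],
  delta_rot=[
    [0,0,0],
    [0,0,0],
    [0,0,0],
    [0,0,0],
    [0,0,0],
  ],
  fingers=-0.2,
)

```text
time: 6.65
tool_pos: [0.5749, -0.2225, 0.1093]
tcp_rot: [1.45, 0.725, -0.69]
wrist_force: [-0.5, -0.7, 0.3]
width: 0.4
```

Emit:
carry_out(
  offset=[
    [0.9,-0.03,0],
    [0.9,-0.03,0],
    [0.9,-0.03,0],
    [0.9,-0.03,0],
    [0.9,-0.03,0],
  ],
  delta_rot=[
    [0,0,0],
    [0,0,0],
    [0,0,0],
    [0,0,0],
    [0,0,0],
  ],
)

```text
time: 7.07
tool_pos: [0.6018, -0.2216, 0.0717]
tcp_rot: [1.45, 0.726, -0.691]
wrist_force: [0.2, 0.1, -0.1]
width: 0.398
```

```bash
python3 - <<'E'
from h import *
s=read_state();S=cam("scene");R=Ro.from_rotvec(s['tcp_rot']).as_matrix();p=s['tool_pos']
t=np.array([.560,-.2235,.1245]);print(p,"tail in tool",(R.T@(t-p)).round(4),s['wrist_force'].round(1),s['width'])
im,d=read_camera("wrist");np.savez("w4.npz",im=im,d=d);im2,d2=read_camera("scene")
W=cam("wrist",s)
v,u=np.mgrid[215:260:3,240:400:3];P=pts(W,np.c_[u.ravel(),v.ravel()],d[v,u].ravel());L=(P-p)@R
m=(L[:,0]<.0)&(L[:,1]<.03);L=L[m];L=L[np.argsort(-L[:,0])];print(L[:6].round(4),(L[L[:,2]<-.005][:2]).round(4),(L[L[:,2]>.005][:2]).round(4))
cv2.imwrite("pics/w4.png",np.hstack([cv2.resize(np.ascontiguousarray(im2[150:250,240:340,::-1]),(400,400),interpolation=2),im[100:400,170:470,::-1].copy() if 0 else cv2.resize(np.ascontiguousarray(im[120:370,195:445,::-1]),(400,400))]))
E
```

```text
[ 0.60179366 -0.2215525   0.07168898] tail in tool [-0.0674 -0.0005  0.0007] [ 0.2  0.1 -0.1] 0.3984088068379795
[[-0.0007  0.0042 -0.0341]
 [-0.0011  0.0081 -0.0356]
 [-0.0011  0.0025 -0.0038]
 [-0.0023  0.0048  0.0334]
 [-0.0024  0.003   0.0016]
 [-0.0035  0.0034 -0.002 ]] [[-0.0007  0.0042 -0.0341]
 [-0.0011  0.0081 -0.0356]] [[-0.0023  0.0048  0.0334]
 [-0.0037  0.009   0.0347]]
```

View pics/w4.png

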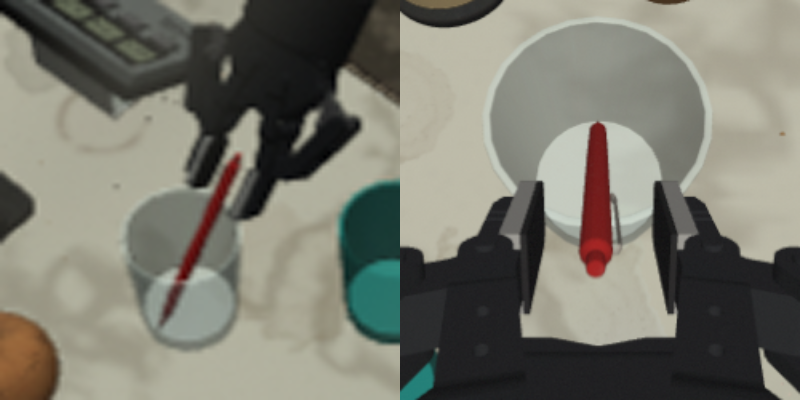

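Emit:
carry_out(
  offset=[
    [0,0,0],
    [0,0,0],
    [0,0,0],
    [0,0,0],
    [0,0,0],
  ],
  delta_rot=[
    [0,0,0],
    [0,0,0],
    [0,0,0],
    [0,0,0],
    [0,0,0],
  ],
  fingers=-1,
  newtons=50,
)

```text
time: 7.58
tool_pos: [0.6015, -0.2219, 0.0735]
tcp_rot: [1.45, 0.724, -0.69]
wrist_force: [-0.9, 0.4, 0.1]
width: 0.093
```

Emit:
carry_out(
  offset=[
    [0,0,0],
    [0,0,0],
    [-0.5,0,0],
    [-1.0,0,0],
    [-1.5,0,0],
  ],
  delta_rot=[
    [0,0,0],
    [0,0,0],
    [0,0,0],
    [0,0,0],
    [0,0,0],
  ],
)

```text
time: 8.0
tool_pos: [0.5826, -0.2221, 0.0963]
tcp_rot: [1.451, 0.726, -0.691]
wrist_force: [1.3, 0.3, -0.8]
width: 0.095
```

Emit:
carry_out(
  offset=[
    [-2.5,0,0],
    [-2.5,0,0],
    [-2.5,0,0],
    [-2.5,0,0],
    [-2.5,0,0],
  ],
  delta_rot=[
    [0,0,0],
    [0,0,0],
    [0,0,0],
    [0,0,0],
    [0,0,0],
  ],
)

```text
time: 8.42
tool_pos: [0.5049, -0.2245, 0.1962]
tcp_rot: [1.45, 0.725, -0.691]
wrist_force: [0.1, -0.7, -0.1]
width: 0.089
```

Emit:
carry_out(
  offset=[
    [-3,0,0],
    [-3,0,0],
    [-2,0,0],
    [0,0,0],
    [0,0,0],
  ],
  delta_rot=[
    [0,0,0],
    [0,0,0],
    [0,0,0],
    [0,0,0],
    [0,0,0],
  ],
)

```text
time: 8.83
tool_pos: [0.4567, -0.2272, 0.2599]
tcp_rot: [1.449, 0.721, -0.691]
wrist_force: [-0.3, 0.2, -0.1]
width: 0.086
```

```bash
python3 - <<'E'
from h import *
s=read_state();im,d=read_camera("wrist");im2,d2=read_camera("scene");im3,d3=read_camera("top");np.savez("w5.npz",im=im,d=d,im2=im2,d2=d2,im3=im3,d3=d3,p=s['tool_pos'],r=s['tcp_rot'])
print(s['q'].round(2),s['tool_pos'].round(4),s['width'],s['wrist_force'].round(1),s['time'])
print(proj(cam("scene"),s['tool_pos']),proj(cam("top"),s['tool_pos']))
cv2.imwrite("pics/w5.png",np.hstack([cv2.resize(np.ascontiguousarray(im2[110:240,240:370,::-1]),(390,390),interpolation=2),cv2.resize(np.ascontiguousarray(im[50:310,190:450,::-1]),(390,390))]))
E
```

```text
[-0.88 -0.45  2.3   0.64  0.95  0.38] [ 0.4567 -0.2272  0.2599] 0.08605840170632101 [-0.3  0.2 -0.1] 8.8333
[[325.77873723 129.30177223]] [[327.67013681 227.5135743 ]]
```

View pics/w5.png

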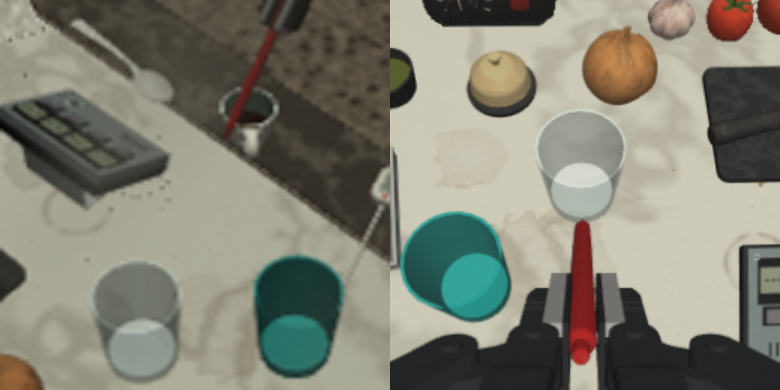

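```bash
cat > pen.py <<'E'
from plan import *
def line(C,im,box,thr=18):
    x0,x1,y0,y1=box;i=im.astype(int);m=np.zeros(im.shape[:2],np.uint8)
    sub=(i[...,0]-np.maximum(i[...,1],i[...,2])>thr)&(i[...,0]>1.5*np.maximum(i[...,1],i[...,2]));m[y0:y1,x0:x1]=sub[y0:y1,x0:x1]
    n,lab,st,_=cv2.connectedComponentsWithStats(m);k=1+st[1:,4].argmax();v,u=np.nonzero(lab==k)
    p=np.c_[u,v].astype(float);c=p.mean(0);e=np.linalg.eigh(np.cov(p.T))[1][:,1]
    t=(p-c)@e;return c,e,c+e*t.min(),c+e*t.max(),len(p)
def pen(z,s,boxS,boxW,boxT=None):
    S=cam("scene");W=cam("wrist",s);Rt=Ro.from_rotvec(s['tcp_rot']).as_matrix();N=[];E=[]
    for C,im,b in ((S,z['im2'],boxS),(W,z['im'],boxW)):
        c,e,a,bb,n=line(C,im,b);o,r=ray(C,[c-8*e,c+8*e]);nn=np.cross(*r);nn/=np.linalg.norm(nn);N.append((nn,nn@o));E.append((a,bb));print(n,c.round(1),a.round(1),bb.round(1))
    d=np.cross(N[0][0],N[1][0]);d/=np.linalg.norm(d);d*=np.sign(d@Rt[:,0])
    A=np.array([N[0][0],N[1][0],d]);q=np.linalg.solve(A,[N[0][1],N[1][1],0])
    dt=Rt.T@d;qt=Rt.T@(q-s['tool_pos']);qt=qt-dt*(qt[0]/dt[0]);print("dir tool",dt.round(4),"point at x=0",qt.round(4))
    for C,(a,b),nm in ((S,E[0],'S'),(W,E[1],'W')):
        for x in (a,b):
            o,r=ray(C,[x]);r=r[0];sol=np.linalg.lstsq(np.c_[d,-r],o-q,rcond=None)[0];X=q+d*sol[0];print(nm,"end tool",(Rt.T@(X-s['tool_pos'])).round(4),"world",X.round(4))
    return d,q
E
python3 - <<'E'
from pen import *
z=np.load("w5.npz");s=dict(tool_pos=z['p'],tcp_rot=z['r'])
pen(z,s,(305,345,105,165),(290,350,150,300))
E
```

```text
126 [322.9 137.1] [330.9 119.4] [314.6 155.3]
1367 [317.8 248.3] [318. 197.] [317.7 292. ]
dir tool [ 0.9998 -0.0199 -0.002 ] point at x=0 [ 0.     -0.0025 -0.0003]
S end tool [-0.0274 -0.002  -0.0002] world [ 0.4383 -0.2274  0.2802]
S end tool [ 0.0733 -0.004  -0.0004] world [ 0.4989 -0.2257  0.1998]
W end tool [ 0.0834 -0.0042 -0.0004] world [ 0.505  -0.2255  0.1917]
W end tool [-0.0671 -0.0012 -0.0001] world [ 0.4143 -0.2281  0.3119]
```

```bash
python3 - <<'E'
from pen import *
w=np.load("w1.npz");W=cam("wrist",dict(tool_pos=w['p'],tcp_rot=w['r']))
v,u=np.mgrid[184:256,412:520];P=pts(W,np.c_[u.ravel(),v.ravel()],w['d'][v,u].ravel());P=P[P[:,2]>.012]
for k in range(4):
    c=P.mean(0);n=np.linalg.svd(P-c,full_matrices=False)[2][2];n*=np.sign(n[2]);r=(P-c)@n;P=P[abs(r)<(.01,.005,.003,.003)[k]]
print("normal",n.round(4),"tilt",np.degrees(np.arccos(n[2])),"yaw",np.degrees(np.arctan2(-n[1],-n[0])),len(P),"rms",r[abs(r)<.003].std())
# bezel: bright blob
g=cv2.cvtColor(w['im'],cv2.COLOR_RGB2GRAY)[222:254,478:512].astype(int)
v,u=np.nonzero(g>165);print("bright",len(u),u.mean()+478,v.mean()+222,u.min()+478,u.max()+478,v.min()+222,v.max()+222)
o,rr=ray(W,[[495,238],[u.mean()+478,v.mean()+222]]);m0=c+n*.0015
M=o+rr*(((m0-o)@n)/(rr@n))[:,None];print("mouth est",M.round(4))
mouth=M[1];x=-n; z=np.cross(n,[0,0,1.])  # horizontal
R=fr(-n,[0,-1,0]);print(R.round(3))
tip=np.array([.0775,-.004,-.0004])
for off in (.10,.04): print(off,"tcp",(mouth+n*off-R@tip).round(4))
p,Rr=plan(mouth+n*.05-R@tip,R)
E
```

```text
normal [-0.4647 -0.0291  0.885 ] tilt 27.747074012111547 yaw 3.582771087305455 2195 rms 0.0010213155405742855
bright 108 495.98148148148147 248.44444444444446 478 511 234 253
mouth est [[ 0.4595 -0.4896  0.0338]
 [ 0.4439 -0.4935  0.0255]]
[[ 0.465  0.885  0.014]
 [ 0.029 -0.    -1.   ]
 [-0.885  0.465 -0.026]]
0.1 tcp [ 0.365  -0.4991  0.1845]
0.04 tcp [ 0.3929 -0.4974  0.1314]
[[0.44, -1.28, 2.72], [0.46, -1.27, 2.72], [0.48, -1.26, 2.72], [0.5, -1.24, 2.73], [0.53, -1.23, 2.73]] 
  [[0.1, 0.1, -1.0], [0.1, 0.0, -1.0], [0.1, 0.1, -1.1], [0.0, 0.0, -1.0], [0.1, 0.1, -1.0]]
[[0.54, -1.22, 2.73], [0.56, -1.2, 2.73], [0.58, -1.19, 2.73], [0.59, -1.17, 2.74], [0.62, -1.16, 2.74]] 
  [[0.1, 0.0, -1.0], [0.1, 0.1, -1.1], [0.1, 0.1, -1.0], [0.1, 0.0, -1.0], [0.1, 0.1, -1.0]]
ends [ 0.3882 -0.4977  0.1402]
```

```bash
python3 - <<'E'
from pen import *
n=np.array([-.446,-.012,.895]);n/=np.linalg.norm(n);R=fr(-n,[0,-1,0]);tip=np.array([.0775,-.004,-.0004]);m=np.array([.4595,-.4896,.034])
plan(m+n*.06-R@tip,R,n=10)
E
```

```text
[[0.38, -1.06, 2.66], [0.4, -1.05, 2.66], [0.43, -1.03, 2.66], [0.44, -1.03, 2.66], [0.48, -1.01, 2.67]] 
  [[0.1, -0.0, -1.1], [0.1, -0.1, -1.2], [0.0, -0.0, -1.1], [0.1, -0.1, -1.2], [0.1, 0.0, -1.1]]
[[0.49, -0.99, 2.66], [0.51, -0.99, 2.67], [0.54, -0.97, 2.67], [0.55, -0.95, 2.66], [0.58, -0.95, 2.67]] 
  [[0.1, -0.0, -1.2], [0.0, -0.1, -1.1], [0.1, -0.0, -1.2], [0.1, -0.1, -1.1], [0.1, 0.0, -1.1]]
ends [ 0.4017 -0.4916  0.1588]
```

Emit:
carry_out(
  offset=[
    [0.38,-1.06,2.66],
    [0.4,-1.05,2.66],
    [0.43,-1.03,2.66],
    [0.44,-1.03,2.66],
    [0.48,-1.01,2.67],
  ],
  delta_rot=[
    [0.1,0,-1.1],
    [0.1,-0.1,-1.2],
    [0,0,-1.1],
    [0.1,-0.1,-1.2],
    [0.1,0,-1.1],
  ],
)

```text
time: 9.4
tool_pos: [0.4292, -0.3594, 0.2068]
tcp_rot: [1.428, 0.801, -0.772]
wrist_force: [0.0, -0.1, 0.5]
width: 0.093
```

Emit:
carry_out(
  offset=[
    [0.49,-0.99,2.66],
    [0.51,-0.99,2.67],
    [0.54,-0.97,2.67],
    [0.55,-0.95,2.66],
    [0.58,-0.95,2.67],
  ],
  delta_rot=[
    [0.1,0,-1.2],
    [0,-0.1,-1.1],
    [0.1,0,-1.2],
    [0.1,-0.1,-1.1],
    [0.1,0,-1.1],
  ],
)

```text
time: 9.82
tool_pos: [0.402, -0.4924, 0.1577]
tcp_rot: [1.401, 0.873, -0.854]
wrist_force: [0.2, 0.1, -0.0]
width: 0.088
```

Emit:
carry_out(
  offset=[
    [0,0,0],
    [0,0,0],
    [0,0,0],
    [0,0,0],
    [0,0,0],
  ],
  delta_rot=[
    [0,0,0],
    [0,0,0],
    [0,0,0],
    [0,0,0],
    [0,0,0],
  ],
)

```text
time: 10.23
tool_pos: [0.4024, -0.4913, 0.1609]
tcp_rot: [1.399, 0.869, -0.853]
wrist_force: [0.8, -0.3, 0.4]
width: 0.092
```

```bash
cat > snap.py <<'E'
import sys
from h import *
s=read_state();im,d=read_camera("wrist");im2,d2=read_camera("scene");np.savez(sys.argv[1]+".npz",im=im,d=d,im2=im2,d2=d2,p=s['tool_pos'],r=s['tcp_rot'])
print(s['tool_pos'].round(4),Ro.from_rotvec(s['tcp_rot']).as_matrix().round(3).tolist(),s['width'],s['wrist_force'].round(1),s['time'])
S=cam("scene");R=Ro.from_rotvec(s['tcp_rot']).as_matrix();print(proj(S,[s['tool_pos'],s['tool_pos']+R[:,0]*.0775]))
E
python3 snap.py w6; python3 - <<'E'
from h import *
z=np.load("w6.npz");im,im2=z['im'],z['im2']
cv2.imwrite("pics/w6.png",np.hstack([cv2.resize(np.ascontiguousarray(im[90:250,240:440,::-1]),(800//1,640))[:600,:500] if 0 else cv2.resize(np.ascontiguousarray(im[90:290,230:430,::-1]),(400,400)),cv2.resize(np.ascontiguousarray(im2[90:190,220:320,::-1]),(400,400),interpolation=2)]))
E
```

```text
[ 0.4024 -0.4913  0.1609] [[0.448, 0.894, 0.006], [0.011, 0.001, -1.0], [-0.894, 0.448, -0.01]] 0.091566538808461 [ 0.8 -0.3  0.4] 10.2333
[[274.16397537 103.84947935]
 [268.13144524 126.68010976]]
```

View pics/w6.png

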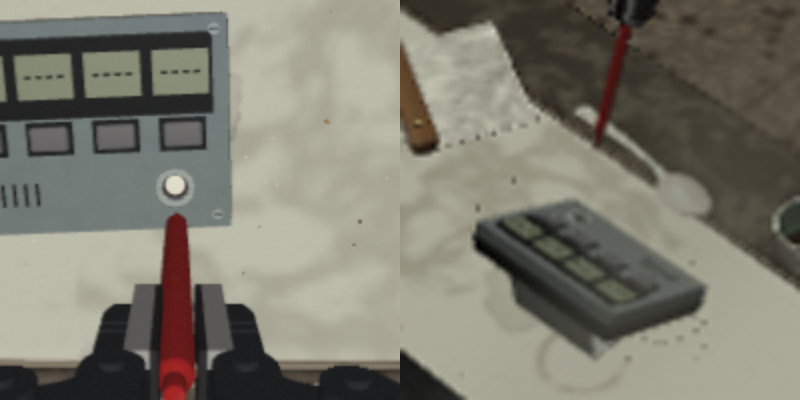

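```bash
python3 - <<'E'
from pen import *
z=np.load("w6.npz");s=dict(tool_pos=z['p'],tcp_rot=z['r']);W=cam("wrist",s);Rt=Ro.from_rotvec(s['tcp_rot']).as_matrix()
pen(z,s,(262,285,88,132),(295,345,190,300))
im,d=z['im'],z['d']
v,u=np.mgrid[168:198,230:340];g=im[v,u].astype(int);P=pts(W,np.c_[u.ravel(),v.ravel()],d[v,u].ravel())
col=g.reshape(-1,3);ok=(col.max(1)<150)&(col.min(1)>70)&(col[:,0]<col[:,2]);P=P[ok&((P-s['tool_pos'])@Rt[:,0]<.2)]
for k in range(4):
    c=P.mean(0);n=np.linalg.svd(P-c,full_matrices=False)[2][2];n*=np.sign(n[2]);r=(P-c)@n;P=P[abs(r)<(.006,.003,.002,.002)[k]]
print("face n",n.round(4),len(P),"tool",(Rt.T@n).round(4))
# bezel ellipse
gr=cv2.cvtColor(im,cv2.COLOR_RGB2GRAY);sub=gr[168:199,300:336]
for th in (140,150,160,200):
    m=(sub>th).astype(np.uint8);cs,_=cv2.findContours(m,cv2.RETR_EXTERNAL,cv2.CHAIN_APPROX_NONE);c0=max(cs,key=cv2.contourArea);e=cv2.fitEllipse(c0) if len(c0)>5 else None;print(th,e and (e[0][0]+300,e[0][1]+168,e[1]))
for uv in ([317.5,183],):
    o,r=ray(W,[uv]);
    for h in (0,.0015): X=o+r[0]*(((c+n*h-o)@n)/(r[0]@n));print("mouth",X.round(4),"tool",(Rt.T@(X-s['tool_pos'])).round(4))
E
```

```text
85 [272.8 109.1] [276.1  96. ] [268.8 124.9]
1377 [317.8 248.8] [317.9 197. ] [317.7 293. ]
dir tool [ 0.9999 -0.0127 -0.0021] point at x=0 [ 0.      0.0004 -0.0003]
S end tool [-0.0256  0.0007 -0.0002] world [ 0.3916 -0.4914  0.1841]
S end tool [ 0.0713 -0.0005 -0.0004] world [ 0.4339 -0.4901  0.0969]
W end tool [ 0.0702 -0.0005 -0.0004] world [ 0.4335 -0.4901  0.0979]
W end tool [-0.0716  0.0013 -0.0001] world [ 0.3715 -0.492   0.2254]
face n [-0.4511 -0.0191  0.8923] 1049 tool [-1.     -0.0031  0.008 ]
140 (316.9695529937744, 183.45482349395752, (17.552690505981445, 18.4268856048584))
150 (317.1434078216553, 183.44546508789062, (17.366790771484375, 17.645063400268555))
160 (317.0, 182.0, (8.515780448913574, 8.515780448913574))
200 (317.21149826049805, 181.9777889251709, (8.154212951660156, 8.292154312133789))
mouth [ 0.4611 -0.4887  0.0338] tool [ 0.1399 -0.0045 -0.001 ]
mouth [ 0.4607 -0.4888  0.0353] tool [ 0.1384 -0.0042 -0.001 ]
```

```bash
python3 - <<'E'
from pen import *
for f in ("w5","w6"):
    z=np.load(f+".npz");s=dict(tool_pos=z['p'],tcp_rot=z['r']);W=cam("wrist",s);Rt=Ro.from_rotvec(s['tcp_rot']).as_matrix()
    for v in (194,195,196,197,198,200,205,215,230,250,270,280,285,290,293,295):
        L=(pts(W,[[318,v]],[z['d'][v,318]])-s['tool_pos'])@Rt;print(f,v,L[0].round(4),z['im'][v,318])
E
```

```text
w5 194 [ 0.2661 -0.05   -0.0008] [168 175 165]
w5 195 [ 0.268  -0.052  -0.0008] [133 133 121]
w5 196 [ 0.075  -0.0009 -0.0004] [117  98  90]
w5 197 [ 0.0608  0.0021 -0.0003] [112  31  30]
w5 198 [ 0.0575  0.0022 -0.0003] [120  32  30]
w5 200 [ 0.0515  0.0023 -0.0003] [120  33  32]
w5 205 [ 0.036   0.0031 -0.0003] [120  33  33]
w5 215 [ 0.0134  0.0033 -0.0002] [121  29  30]
w5 230 [-0.0138  0.0038 -0.0001] [124  31  32]
w5 250 [-0.0397  0.0039 -0.0001] [127  31  29]
w5 270 [-0.0585  0.0038 -0.    ] [171  39  37]
w5 280 [-0.0635  0.002  -0.    ] [126  32  30]
w5 285 [-0.0665  0.0016 -0.    ] [178  42  41]
w5 290 [-0.0676  0.0001 -0.    ] [176  47  46]
w5 293 [-0.0664 -0.002  -0.    ] [179 154 139]
w5 295 [ 0.1968 -0.1753 -0.0007] [203 202 182]
w6 194 [ 0.1392 -0.0163 -0.0005] [115 125 121]
w6 195 [ 0.1388 -0.0172 -0.0005] [112 121 116]
w6 196 [ 0.0753 -0.001  -0.0004] [94 84 81]
w6 197 [ 0.0599  0.0024 -0.0003] [87 25 23]
w6 198 [ 0.0551  0.0029 -0.0003] [94 27 26]
w6 200 [ 0.0506  0.0026 -0.0003] [93 24 24]
w6 205 [ 0.0375  0.0026 -0.0003] [95 26 25]
w6 215 [ 0.0125  0.0036 -0.0002] [95 23 25]
w6 230 [-0.0136  0.0037 -0.0001] [98 28 27]
w6 250 [-0.0399  0.004  -0.0001] [101  23  23]
w6 270 [-0.0582  0.0036 -0.    ] [148  35  34]
w6 280 [-0.0642  0.0025 -0.    ] [101  25  24]
w6 285 [-0.0662  0.0014 -0.    ] [164  41  40]
w6 290 [-0.0657 -0.0011 -0.    ] [163  44  41]
w6 293 [-0.0656 -0.0025 -0.    ] [101  63  56]
w6 295 [ 0.1177 -0.1234 -0.0005] [82 77 66]
```

Emit:
carry_out(
  offset=[
    [1.0,-0.23,-0.06],
    [1.0,0,0],
    [1.0,0,0],
    [1.0,0,0],
    [1.0,0,0],
  ],
  delta_rot=[
    [0,0,0],
    [0,0,0],
    [0,0,0],
    [0,0,0],
    [0,0,0],
  ],
)

```text
time: 10.75
tool_pos: [0.4228, -0.4908, 0.1137]
tcp_rot: [1.4, 0.869, -0.854]
wrist_force: [-0.1, -0.9, -0.4]
width: 0.092
```

Emit:
carry_out(
  offset=[
    [0,0,0],
    [0,0,0],
    [0,0,0],
    [0,0,0],
    [0,0,0],
  ],
  delta_rot=[
    [0,0,0],
    [0,0,0],
    [0,0,0],
    [0,0,0],
    [0,0,0],
  ],
)

```text
time: 11.17
tool_pos: [0.4225, -0.492, 0.116]
tcp_rot: [1.399, 0.867, -0.854]
wrist_force: [-0.5, -0.0, -0.8]
width: 0.093
```

```bash
python3 snap.py w7; python3 - <<'E'
from pen import *
z=np.load("w7.npz");s=dict(tool_pos=z['p'],tcp_rot=z['r']);W=cam("wrist",s);Rt=Ro.from_rotvec(s['tcp_rot']).as_matrix()
m=np.array([.4607,-.4888,.0353]);print("mouth in tool",Rt.T@(m-s['tool_pos']),"n",Rt.T@np.array([-.4511,-.0191,.8923]))
print(proj(W,[m]))
for v in (190,193,195,196,197,198,200): 
    L=(pts(W,[[318,v]],[z['d'][v,318]])-s['tool_pos'])@Rt;print(v,L[0].round(4),z['im'][v,318])
cv2.imwrite("pics/w7.png",cv2.resize(np.ascontiguousarray(z['im'][160:240,268:368,::-1]),(600,480),interpolation=2))
E
```

```text
[ 0.4225 -0.492   0.116 ] [[0.449, 0.894, 0.004], [0.009, 0.0, -1.0], [-0.894, 0.449, -0.008]] 0.09337414945901269 [-0.5 -0.  -0.8] 11.1667
[[270.51144349 118.24051827]
 [264.69672952 140.14134158]]
mouth in tool [ 0.08929431 -0.00213374 -0.00240636] n [-0.99997357 -0.00260313  0.01006899]
[[315.71484289 193.05418502]]
190 [ 0.0965 -0.0012 -0.0004] [222 218 202]
193 [ 0.0961 -0.0039 -0.0004] [222 217 200]
195 [ 0.0955 -0.0056 -0.0004] [218 211 192]
196 [ 0.0757 -0.0011 -0.0004] [144 125 115]
197 [ 0.0599  0.0024 -0.0003] [86 25 23]
198 [ 0.0563  0.0026 -0.0003] [93 25 25]
200 [ 0.0513  0.0024 -0.0003] [93 24 24]
```

View pics/w7.png

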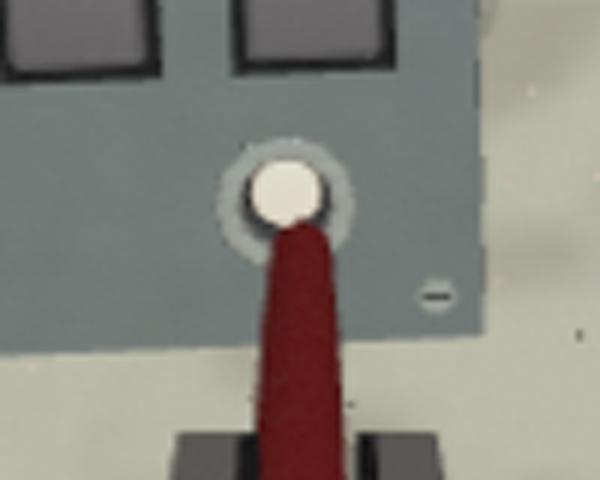

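Emit:
carry_out(
  offset=[
    [0,0,-0.22],
    [0.3,0,0],
    [0.5,0,0],
    [0.4,0,0],
    [0.3,0,0],
  ],
  delta_rot=[
    [0,0,0],
    [0,0,0],
    [0,0,0],
    [0,0,0],
    [0,0,0],
  ],
)

```text
time: 11.68
tool_pos: [0.4292, -0.4886, 0.101]
tcp_rot: [1.4, 0.869, -0.854]
wrist_force: [-0.0, 0.1, 0.2]
width: 0.094
```

Emit:
carry_out(
  offset=[
    [0,0,0],
    [0,0,0],
    [0,0,0],
    [0,0,0],
    [0,0,0],
  ],
  delta_rot=[
    [0,0,0],
    [0,0,0],
    [0,0,0],
    [0,0,0],
    [0,0,0],
  ],
)

```text
time: 12.1
tool_pos: [0.4292, -0.4892, 0.1021]
tcp_rot: [1.399, 0.868, -0.854]
wrist_force: [-0.2, -0.5, -1.0]
width: 0.09
```

```bash
python3 snap.py w8; python3 - <<'E'
from pen import *
z=np.load("w8.npz");s=dict(tool_pos=z['p'],tcp_rot=z['r']);W=cam("wrist",s);Rt=Ro.from_rotvec(s['tcp_rot']).as_matrix()
m=np.array([.4607,-.4888,.0353]);print("mouth in tool",Rt.T@(m-s['tool_pos']),proj(W,[m]))
for v in (194,195,196,197,198,200,205): 
    r=z['im'][v].astype(int);u=np.nonzero((r[300:335,0]>1.6*r[300:335,1]))[0]+300
    L=(pts(W,[[318,v]],[z['d'][v,318]])-s['tool_pos'])@Rt;print(v,L[0].round(4),z['im'][v,318],u.min() if len(u) else '',u.max() if len(u) else '')
E
```

```text
[ 0.4292 -0.4892  0.1021] [[0.448, 0.894, 0.005], [0.01, 0.0, -1.0], [-0.894, 0.448, -0.009]] 0.08991199671552169 [-0.2 -0.5 -1. ] 12.1
[[269.9496432  123.08725995]
 [264.20925288 144.73335844]]
mouth in tool [ 0.0738424  -0.00180012  0.00027808] [[318.75413759 197.37037686]]
194 [ 0.0814 -0.0009 -0.0004] [222 218 203]  
195 [ 0.0807 -0.0016 -0.0004] [218 213 195]  
196 [ 0.0759 -0.0012 -0.0004] [147 130 119]  
197 [ 0.0597  0.0024 -0.0003] [87 25 25] 317 318
198 [ 0.0558  0.0027 -0.0003] [92 24 22] 315 320
200 [ 0.0508  0.0025 -0.0003] [92 24 23] 313 322
205 [ 0.0363  0.003  -0.0003] [93 26 26] 313 322
```

Emit:
carry_out(
  offset=[
    [0.2,0,0],
    [0.2,0,0],
    [0.15,0,0],
    [0.1,0,0],
    [0.05,0,0],
  ],
  delta_rot=[
    [0,0,0],
    [0,0,0],
    [0,0,0],
    [0,0,0],
    [0,0,0],
  ],
)

```text
time: 12.62
tool_pos: [0.4324, -0.4893, 0.0959]
tcp_rot: [1.399, 0.868, -0.854]
wrist_force: [-1.4, -0.2, 2.9]
width: 0.093
```

Emit:
carry_out(
  offset=[
    [0.1,0,0],
    [0,0,0],
    [0,0,0],
    [0,0,0],
    [0,0,0],
  ],
  delta_rot=[
    [0,0,0],
    [0,0,0],
    [0,0,0],
    [0,0,0],
    [0,0,0],
  ],
)

```text
time: 13.03
tool_pos: [0.4328, -0.4894, 0.0955]
tcp_rot: [1.399, 0.867, -0.854]
wrist_force: [-2.8, 1.6, 5.9]
width: 0.09
```

Emit:
carry_out(
  offset=[
    [0.1,0,0],
    [0,0,0],
    [0,0,0],
    [0,0,0],
    [0,0,0],
  ],
  delta_rot=[
    [0,0,0],
    [0,0,0],
    [0,0,0],
    [0,0,0],
    [0,0,0],
  ],
)

```text
time: 13.45
tool_pos: [0.4333, -0.4897, 0.0953]
tcp_rot: [1.398, 0.867, -0.854]
wrist_force: [-5.5, 1.2, 7.8]
width: 0.091
```

Emit:
carry_out(
  offset=[
    [0,0,0],
    [0,0,0],
    [0,0,0],
    [0,0,0],
    [0,0,0],
  ],
  delta_rot=[
    [0,0,0],
    [0,0,0],
    [0,0,0],
    [0,0,0],
    [0,0,0],
  ],
)

```text
time: 13.87
tool_pos: [0.4333, -0.4897, 0.0953]
tcp_rot: [1.398, 0.867, -0.854]
wrist_force: [-4.7, 1.1, 8.0]
width: 0.092
```

Emit:
carry_out(
  offset=[
    [0,0,0],
    [0,0,0],
    [0,0,0],
    [0,0,0],
    [0,0,0],
  ],
  delta_rot=[
    [0,0,0],
    [0,0,0],
    [0,0,0],
    [0,0,0],
    [0,0,0],
  ],
)

```text
time: 14.28
tool_pos: [0.4333, -0.4897, 0.0953]
tcp_rot: [1.398, 0.867, -0.854]
wrist_force: [-4.4, 1.1, 8.0]
width: 0.088
```

```bash
python3 snap.py w9; python3 - <<'E'
from pen import *
z=np.load("w9.npz");s=dict(tool_pos=z['p'],tcp_rot=z['r']);W=cam("wrist",s);Rt=Ro.from_rotvec(s['tcp_rot']).as_matrix()
m=np.array([.4607,-.4888,.0353]);print("mouth in tool",Rt.T@(m-s['tool_pos']))
for v in (193,194,195,196,197,198,200,205,250,285,290): 
    L=(pts(W,[[318,v]],[z['d'][v,318]])-s['tool_pos'])@Rt;print(v,L[0].round(4),z['im'][v,318])
E
```

```text
[ 0.4333 -0.4897  0.0953] [[0.449, 0.894, 0.005], [0.009, 0.001, -1.0], [-0.893, 0.449, -0.007]] 0.08818402409617628 [-4.4  1.1  8. ] 14.2833
[[269.09305693 125.28674315]
 [263.3734385  146.7933318 ]]
mouth in tool [ 0.06595508 -0.00242411 -0.00036193]
193 [ 0.0661  0.004  -0.0003] [179 178 165]
194 [ 0.0785 -0.0001 -0.0004] [223 221 205]
195 [ 0.0773 -0.0007 -0.0004] [223 219 203]
196 [ 0.0782 -0.0018 -0.0004] [213 206 188]
197 [ 0.0756 -0.002  -0.0004] [138 111 101]
198 [ 0.0583  0.002  -0.0003] [92 22 20]
200 [ 0.0522  0.0021 -0.0003] [94 27 24]
205 [ 0.0371  0.0027 -0.0003] [94 26 26]
250 [-0.0399  0.004  -0.0001] [100  26  24]
285 [-0.0674  0.0021 -0.    ] [161  38  36]
290 [-0.0666 -0.0006 -0.    ] [162  44  41]
```

Emit:
carry_out(
  offset=[
    [-1.0,0,0],
    [-2,0,0],
    [-3,0,0],
    [-4,0,0],
    [-4,0,0],
  ],
  delta_rot=[
    [0,0,0],
    [0,0,0],
    [0,0,0],
    [0,0,0],
    [0,0,0],
  ],
)

```text
time: 14.8
tool_pos: [0.3694, -0.4887, 0.2186]
tcp_rot: [1.401, 0.872, -0.853]
wrist_force: [0.4, -0.3, 0.3]
width: 0.095
```

```bash
python3 - <<'E'
from pen import *
w=np.load("w1.npz");W=cam("wrist",dict(tool_pos=w['p'],tcp_rot=w['r']))
# steel tube pts: dark region left of tray
v,u=np.mgrid[140:166,104:160];P=pts(W,np.c_[u.ravel(),v.ravel()],w['d'][v,u].ravel());g=w['im'][v,u].reshape(-1,3)
m=(P[:,2]>.02)&(P[:,2]<.12);P=P[m];print(len(P),P.min(0),P.max(0))
for a,b in ((.02,.04),(.04,.06),(.06,.08),(.08,.1),(.1,.12)):
    k=(P[:,2]>=a)&(P[:,2]<b);print(a,k.sum(),P[k].mean(0).round(4) if k.any() else '',P[k].min(0).round(3) if k.any() else '',P[k].max(0).round(3) if k.any() else '')
s=read_state();print(s['tool_pos'],s['width'],s['q'].round(2))
a=np.array([-.304,-.054,.951]);R=fr(-a,[0,-1,0]);p,Rr=plan([.50,.08,.30],R)
E
```

```text
803 [0.56099322 0.07116691 0.02009015] [0.62071766 0.09870498 0.11023365]
0.02 170 [0.5998 0.0778 0.0295] [0.582 0.071 0.02 ] [0.621 0.091 0.04 ]
0.04 110 [0.5894 0.0795 0.0501] [0.575 0.075 0.04 ] [0.607 0.089 0.06 ]
0.06 143 [0.5834 0.0816 0.0715] [0.569 0.073 0.06 ] [0.6   0.099 0.08 ]
0.08 224 [0.5774 0.0847 0.0906] [0.562 0.072 0.08 ] [0.592 0.098 0.1  ]
0.1 156 [0.5747 0.0862 0.1044] [0.561 0.071 0.1  ] [0.586 0.098 0.11 ]
[ 0.36940452 -0.48872154  0.21862602] 0.0950004235063056 [-1.23  0.01  1.93  0.5   1.1   0.13]
[[-0.04, 1.02, -3.79], [-0.05, 1.02, -3.8], [-0.04, 1.02, -3.79], [-0.05, 1.01, -3.79], [-0.04, 1.01, -3.8]] 
  [[0.0, 0.2, -0.6], [0.0, 0.1, -0.6], [0.1, 0.2, -0.6], [-0.0, 0.1, -0.6], [-0.0, 0.2, -0.5]]
[[-0.04, 1.01, -3.8], [-0.05, 1.01, -3.79], [-0.05, 1.01, -3.8], [-0.04, 1.0, -3.79], [-0.05, 1.01, -3.8]] 
  [[0.0, 0.1, -0.6], [0.0, 0.2, -0.6], [0.0, 0.1, -0.6], [0.1, 0.2, -0.6], [-0.0, 0.1, -0.6]]
[[-0.05, 1.0, -3.8], [-0.04, 1.0, -3.8], [-0.05, 1.0, -3.79], [-0.05, 1.0, -3.8], [-0.04, 1.0, -3.8]] 
  [[-0.0, 0.2, -0.6], [0.0, 0.1, -0.6], [0.0, 0.2, -0.5], [0.0, 0.2, -0.6], [0.1, 0.1, -0.6]]
ends [0.5  0.08 0.3 ]
```

Emit:
carry_out(
  offset=[
    [-0.04,1.02,-3.79],
    [-0.05,1.02,-3.8],
    [-0.04,1.02,-3.79],
    [-0.05,1.01,-3.79],
    [-0.04,1.01,-3.8],
  ],
  delta_rot=[
    [0,0.2,-0.6],
    [0,0.1,-0.6],
    [0.1,0.2,-0.6],
    [0,0.1,-0.6],
    [0,0.2,-0.5],
  ],
)

```text
time: 15.22
tool_pos: [0.4136, -0.299, 0.2455]
tcp_rot: [1.392, 0.917, -0.886]
wrist_force: [1.2, -0.4, -0.3]
width: 0.09
```

Emit:
carry_out(
  offset=[
    [-0.04,1.01,-3.8],
    [-0.05,1.01,-3.79],
    [-0.05,1.01,-3.8],
    [-0.04,1.0,-3.79],
    [-0.05,1.01,-3.8],
  ],
  delta_rot=[
    [0,0.1,-0.6],
    [0,0.2,-0.6],
    [0,0.1,-0.6],
    [0.1,0.2,-0.6],
    [0,0.1,-0.6],
  ],
)

```text
time: 15.63
tool_pos: [0.4571, -0.1093, 0.2723]
tcp_rot: [1.381, 0.965, -0.918]
wrist_force: [1.0, 0.3, -0.5]
width: 0.093
```

Emit:
carry_out(
  offset=[
    [-0.05,1.0,-3.8],
    [-0.04,1.0,-3.8],
    [-0.05,1.0,-3.79],
    [-0.05,1.0,-3.8],
    [-0.04,1.0,-3.8],
  ],
  delta_rot=[
    [0,0.2,-0.6],
    [0,0.1,-0.6],
    [0,0.2,-0.5],
    [0,0.2,-0.6],
    [0.1,0.1,-0.6],
  ],
)

```text
time: 16.05
tool_pos: [0.5008, 0.0806, 0.2989]
tcp_rot: [1.371, 1.015, -0.947]
wrist_force: [0.5, -1.0, -0.7]
width: 0.089
```

Emit:
carry_out(
  offset=[
    [0,0,0],
    [0,0,0],
    [0,0,0],
    [0,0,0],
    [0,0,0],
  ],
  delta_rot=[
    [0,0,0],
    [0,0,0],
    [0,0,0],
    [0,0,0],
    [0,0,0],
  ],
)

```text
time: 16.47
tool_pos: [0.501, 0.0768, 0.298]
tcp_rot: [1.372, 1.013, -0.95]
wrist_force: [-0.7, 0.2, -0.9]
width: 0.093
```

```bash
python3 snap.py w10; python3 - <<'E'
from pen import *
z=np.load("w10.npz");s=dict(tool_pos=z['p'],tcp_rot=z['r']);W=cam("wrist",s);Rt=Ro.from_rotvec(s['tcp_rot']).as_matrix()
print(proj(W,[[.5735,.0845,.106],[.606,.09,.003]]))
for v in (194,196,197,198,200,215,250,285,290): 
    L=(pts(W,[[318,v]],[z['d'][v,318]])-s['tool_pos'])@Rt;print(v,L[0].round(4))
cv2.imwrite("pics/w10.png",cv2.resize(np.ascontiguousarray(z['im'][80:240,218:418,::-1]),(750,600),interpolation=2))
E
```

```text
[0.501  0.0768 0.298 ] [[0.305, 0.952, 0.012], [0.049, -0.003, -0.999], [-0.951, 0.306, -0.048]] 0.09260498847041104 [-0.7  0.2 -0.9] 16.4667
[[420.0513122  197.13582859]
 [408.06479247 225.16373177]]
[[320.40723762 159.57382313]
 [319.92972969 149.7545112 ]]
194 [ 0.2964 -0.058  -0.0008]
196 [ 0.0737 -0.0005 -0.0003]
197 [ 0.058   0.0029 -0.0003]
198 [ 0.056   0.0027 -0.0003]
200 [ 0.0503  0.0027 -0.0003]
215 [ 0.0134  0.0033 -0.0002]
250 [-0.0393  0.0038 -0.0001]
285 [-0.0657  0.0012 -0.    ]
290 [-0.0664 -0.0006 -0.    ]
```

View pics/w10.png

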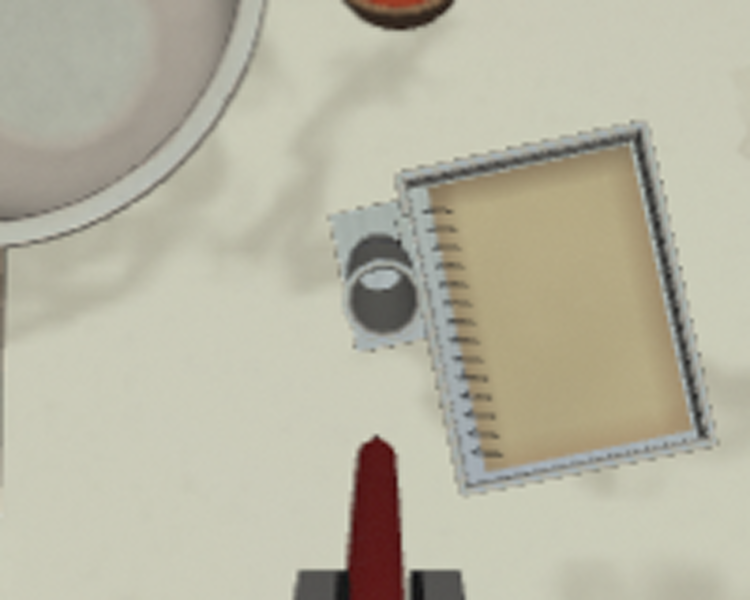

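```bash
python3 - <<'E'
from pen import *
z=np.load("w10.npz");s=dict(tool_pos=z['p'],tcp_rot=z['r']);W=cam("wrist",s)
m=onz(W,[[320.1,159.2]],.106)[0];a=np.array([-.303,-.061,.951]);a/=np.linalg.norm(a);print("mouth",m)
# pen axis in tool -> make it parallel to -a
dt=np.array([1,-.013,-.002]);dt/=np.linalg.norm(dt)
R0=fr(-a,[0,-1,0]);Rc=Ro.align_vectors([R0[:,0]],[R0@dt])[0].as_matrix();R=Rc@R0
tip=np.array([.078,-.002,-.0004]);np.savez("tube.npz",m=m,a=a,R=R)
plan(m+a*.015-R@tip,R)
E
```

```text
mouth [0.57396407 0.08488644 0.106     ]
[[2.25, 0.23, 0.07], [2.25, 0.23, 0.07], [2.25, 0.23, 0.07], [2.25, 0.22, 0.08], [2.25, 0.21, 0.09]] 
  [[-0.0, 0.1, 0.1], [-0.1, 0.1, 0.1], [-0.0, 0.1, 0.2], [-0.0, 0.1, 0.1], [-0.1, 0.2, 0.1]]
ends [0.5467 0.0789 0.1947]
```

Emit:
carry_out(
  offset=[
    [2.25,0.23,0.07],
    [2.25,0.23,0.07],
    [2.25,0.23,0.07],
    [2.25,0.22,0.08],
    [2.25,0.21,0.09],
  ],
  delta_rot=[
    [0,0.1,0.1],
    [-0.1,0.1,0.1],
    [0,0.1,0.2],
    [0,0.1,0.1],
    [-0.1,0.2,0.1],
  ],
)

```text
time: 16.98
tool_pos: [0.5473, 0.0794, 0.1943]
tcp_rot: [1.38, 1.014, -0.932]
wrist_force: [0.4, -0.2, -0.3]
width: 0.097
```

Emit:
carry_out(
  offset=[
    [0,0,0],
    [0,0,0],
    [0,0,0],
    [0,0,0],
    [0,0,0],
  ],
  delta_rot=[
    [0,0,0],
    [0,0,0],
    [0,0,0],
    [0,0,0],
    [0,0,0],
  ],
)

```text
time: 17.4
tool_pos: [0.5479, 0.0807, 0.1972]
tcp_rot: [1.38, 1.013, -0.929]
wrist_force: [0.3, 0.3, -0.0]
width: 0.093
```

```bash
python3 snap.py w11; python3 - <<'E'
from pen import *
z=np.load("w11.npz");s=dict(tool_pos=z['p'],tcp_rot=z['r']);W=cam("wrist",s);Rt=Ro.from_rotvec(s['tcp_rot']).as_matrix()
t=np.load("tube.npz");m,a=t['m'],t['a']
print("mouth in tool",Rt.T@(m-s['tool_pos']),"a",(Rt.T@a).round(4),"mouth px",proj(W,[m]),"tip px",proj(W,[s['tool_pos']+Rt@[.078,-.002,-.0004]]))
P=s['tool_pos']+Rt@np.array([.078,-.002,-.0004]);r=P-m;print("tip rel axis: along",r@a,"perp",(r-a*(r@a)).round(4))
# measured mouth ring: depth points near the mouth, top rim
v,u=np.mgrid[160:230,285:355];Q=pts(W,np.c_[u.ravel(),v.ravel()],z['d'][v,u].ravel());h=(Q-m)@a;q=(Q-m)-np.outer(h,a)
k=(abs(h)<.003)&(np.linalg.norm(q,axis=1)<.02);print("rim pts",k.sum(),((Q[k]-s['tool_pos'])@Rt).min(0).round(4),((Q[k]-s['tool_pos'])@Rt).max(0).round(4))
for v in (194,196,197,198,200,215): print(v,((pts(W,[[318,v]],[z['d'][v,318]])-s['tool_pos'])@Rt)[0].round(4))
cv2.imwrite("pics/w11.png",cv2.resize(np.ascontiguousarray(z['im'][150:250,268:368,::-1]),(600,600),interpolation=2))
E
```

```text
[0.5479 0.0807 0.1972] [[0.319, 0.948, 0.021], [0.061, 0.002, -0.998], [-0.946, 0.319, -0.057]] 0.09308871234936375 [ 0.3  0.3 -0. ] 17.4
[[399.53069963 238.43316672]
 [389.38388734 262.84469114]]
mouth in tool [ 0.09483839 -0.00444904  0.00156543] a [-9.999e-01  1.650e-02  1.000e-04] mouth px [[320.14111798 194.01359289]] tip px [[317.91638857 196.32385136]]
tip rel axis: along 0.016876369033153572 perp [0.002  0.002  0.0008]
rim pts 243 [ 0.0934 -0.0179 -0.0121] [0.0978 0.0084 0.0142]
194 [ 0.1392 -0.0162 -0.0005]
196 [ 0.0756 -0.001  -0.0003]
197 [ 0.0603  0.0023 -0.0003]
198 [ 0.0564  0.0026 -0.0003]
200 [ 0.0506  0.0026 -0.0003]
215 [ 0.0133  0.0034 -0.0002]
```

Emit:
carry_out(
  offset=[
    [0,-0.22,0.17],
    [0.8,-0.01,0],
    [1.2,-0.02,0],
    [1.5,-0.02,0],
    [1.5,-0.02,0],
  ],
  delta_rot=[
    [0,0,0],
    [0,0,0],
    [0,0,0],
    [0,0,0],
    [0,0,0],
  ],
)

```text
time: 17.92
tool_pos: [0.5601, 0.0822, 0.1453]
tcp_rot: [1.379, 1.016, -0.931]
wrist_force: [-0.1, 0.5, -0.8]
width: 0.094
```

```bash
python3 - <<'E'
from pen import *
s=read_state();Rt=Ro.from_rotvec(s['tcp_rot']).as_matrix();t=np.load("tube.npz");m,a=t['m'],t['a']
for x in (.078,-.03):
    P=s['tool_pos']+Rt@np.array([x,-.0008-.0155*x,-.0004]);r=P-m;print("along",(r@a).round(4),"perp tool",(Rt.T@(r-a*(r@a))).round(4))
print(s['wrist_force'].round(1),s['torque'].round(2))
E
```

```text
along -0.0363 perp tool [-0.     -0.0023 -0.0002]
along 0.0717 perp tool [-0.     -0.002  -0.0003]
[-0.1  0.5 -0.8] [-0.01  0.22 -0.03]
```

Emit:
carry_out(
  offset=[
    [1.3,0.15,0],
    [1.3,-0.02,0],
    [1.3,-0.02,0],
    [1.2,-0.02,0],
    [0.9,-0.02,0],
  ],
  delta_rot=[
    [0,0,0],
    [0,0,0],
    [0,0,0],
    [0,0,0],
    [0,0,0],
  ],
)

```text
time: 18.33
tool_pos: [0.5788, 0.0858, 0.0875]
tcp_rot: [1.377, 1.018, -0.933]
wrist_force: [0.8, -0.6, -0.7]
width: 0.092
```

```bash
python3 - <<'E'
from pen import *
s=read_state();Rt=Ro.from_rotvec(s['tcp_rot']).as_matrix();t=np.load("tube.npz");m,a=t['m'],t['a']
for x in (.078,-.03):
    P=s['tool_pos']+Rt@np.array([x,-.0008-.0155*x,-.0004]);r=P-m;print("along",(r@a).round(4),"perp tool",(Rt.T@(r-a*(r@a))).round(4))
print(s['wrist_force'].round(1),s['torque'].round(2),s['width'])
E
```

```text
along -0.0972 perp tool [-0.     -0.0022 -0.0001]
along 0.0109 perp tool [-0.     -0.0016 -0.0002]
[ 0.8 -0.6 -0.7] [-0.05  0.16 -0.02] 0.09247252013227546
```

Emit:
carry_out(
  offset=[
    [0,0,0],
    [0,0,0],
    [0,0,0],
    [0,0,0],
    [0,0,0],
  ],
  delta_rot=[
    [0,0,0],
    [0,0,0],
    [0,0,0],
    [0,0,0],
    [0,0,0],
  ],
  fingers=-0.2,
)

```text
time: 18.75
tool_pos: [0.5804, 0.0858, 0.0913]
tcp_rot: [1.379, 1.014, -0.93]
wrist_force: [-0.1, -0.5, 1.1]
width: 0.402
```

Emit:
carry_out(
  offset=[
    [-1,0,0],
    [-2,0,0],
    [-3,0,0],
    [-3,0,0],
    [-3,0,0],
  ],
  delta_rot=[
    [0,0,0],
    [0,0,0],
    [0,0,0],
    [0,0,0],
    [0,0,0],
  ],
)

```text
time: 19.17
tool_pos: [0.541, 0.0783, 0.2058]
tcp_rot: [1.379, 1.015, -0.931]
wrist_force: [-0.1, -0.1, 0.0]
width: 0.4
```

Emit:
carry_out(
  offset=[
    [0,-1,0],
    [0,-1,0],
    [0,-1,0],
    [0,0,0],
    [0,0,0],
  ],
  delta_rot=[
    [0,0,0],
    [0,0,0],
    [0,0,0],
    [0,0,0],
    [0,0,0],
  ],
)

```text
time: 19.58
tool_pos: [0.5116, 0.0783, 0.1923]
tcp_rot: [1.377, 1.018, -0.933]
wrist_force: [0.5, 0.5, -0.1]
width: 0.402
```

```bash
python3 snap.py w12; python3 - <<'E'
from pen import *
z=np.load("w12.npz");s=dict(tool_pos=z['p'],tcp_rot=z['r']);W=cam("wrist",s);S=cam("scene");t=np.load("tube.npz");m,a=t['m'],t['a']
print("expected tail",m+a*.043,"px W",proj(W,[m+a*.043,m]),"S",proj(S,[m+a*.043,m]))
i=z['im'].astype(int);k=(i[...,0]>i[...,1]+40)&(i[...,0]>1.8*i[...,1]);k[:,:270]=0;k[:,370:]=0;k[:90]=0;v,u=np.nonzero(k)
P=pts(W,np.c_[u,v],z['d'][v,u]);ok=np.linalg.norm(P-m,axis=1)<.08;P=P[ok];h=(P-m)@a
print(ok.sum(),"height over mouth max",h.max() if len(h) else None)
for lo,hi in ((0,.01),(.01,.02),(.02,.03),(.03,.05)):
    q=P[(h>lo)&(h<hi)];r=(q-m);print(lo,len(q),(r-np.outer(r@a,a)).mean(0).round(4) if len(q) else '')
A=cv2.resize(np.ascontiguousarray(z['im'][60:260,218:418,::-1]),(400,400),interpolation=2)
B=cv2.resize(np.ascontiguousarray(z['im2'][180:310,270:400,::-1]),(400,400),interpolation=2)
cv2.imwrite("pics/w12.png",np.hstack([A,B]))
E
```

```text
[0.5116 0.0783 0.1923] [[0.313, 0.949, 0.022], [0.061, 0.003, -0.998], [-0.948, 0.314, -0.057]] 0.40220626158915723 [ 0.5  0.5 -0.1] 19.5833
[[408.00285489 228.92056999]
 [397.77225241 253.18158102]]
expected tail [0.56093462 0.08226335 0.14689441] px W [[318.01382752 159.02102865]
 [318.10337711 152.47246136]] S [[392.92790016 253.92963995]
 [387.72455064 266.67487389]]
208 height over mouth max 0.04381549261081626
0 14 [-0.0032 -0.0009 -0.0011]
0.01 16 [-0.003  -0.0004 -0.001 ]
0.02 16 [-0.0032 -0.0009 -0.0011]
0.03 96 [-0.0058 -0.0007 -0.0019]
```

View pics/w12.png

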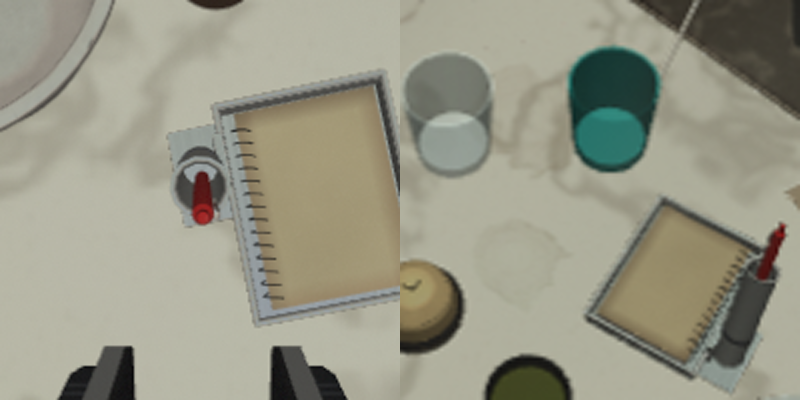

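```bash
python3 -c "
from workcell import *
s=read_state();print(s['time'],s['wrist_force'].round(1));print(finish_job())"
```

```text
19.6833 [-0.5 -0.1 -1. ]
the job is handed in; nothing more can be done
None
```

The pen is standing in the tube and the job is handed in at 19.7 s. The interface reports no verdict, so success rests on my own checks.

**What I did:** I took the pen by its tail out of the clear glass and held the clear button down with its tip for about 1.3 s. I then lowered it into the pen tube, let go and backed the gripper away.

**What went wrong on the way:** the first grasp closed on nothing. The fingertips appeared in both the wrist and scene cameras about 35 mm behind the reported TCP, which disagrees with the description. I moved the tool 47 mm further along the pen and the second grasp held, with no sign of slipping in the pads.

**Last checks:**
- **Button:** while pressed, the button's top measured about 12 mm below the recess mouth, where 11.5 mm is fully down. The axial force was about 9 N, more than the spring's 4 N.
- **Channel keys:** the pen went in along the bore and stayed in the recess. I did not measure the keys themselves.
- **Pen:** the tail stands 43.8 mm above the tube mouth, where 43 mm is expected if the tip is on the floor. The pen looks in line with the tube.
- **Glass:** upright where it stood in the last scene picture, judged by eye.
- **Gripper:** clear of everything, with no contact force beyond noise.
- **Not checked:** I did not look at the button again after lifting the pen off, so I am relying on the spring to have brought it back up.

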